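# Press a copper plaque onto its wooden block: four clicks on the lever clamp

### The arm

A 6-joint arm with a two-finger parallel gripper is mounted at the origin on a cart in front of the work surface, level with it; the furniture and walls round the work are solid. World frame = base frame: x ahead of the robot, y to its left, z up, the work surface at z = 0. Lengths are in m, angles in rad, forces in N, time in s.
With the tool pointing down it reaches from about 0.375 to 0.975 m from the base axis. Payload 3.8 kg.
Tool frame: the origin (TCP) lies midway between the tips of the shut fingers; the grasp point (between the pads) lies 19 mm behind it; z points along the fingers, y is the direction in which the jaws open and shut (so a half turn about z gives the same grasp; the last joint's range is limited). The gripper opens to 85 mm and grips with 20 to 120 N. Pads are 22 mm wide; open, the fingers measure 114 mm over their backs; the gripper's body (76 mm by 85 mm) begins 54 mm behind the grasp point. The pads swing forward as they close: fully open they stand 13 mm farther back than shut.
Start: joints at [1.209, 0.264, 1.604, -0, 1.274, -0.037], TCP at [0.215, 0.64, 0.195] pointing down, gripper open.
Joint ranges: [-2.63, 2.63], [-0.94, 2.18], [0.31, 2.57], [-1.31, 4.45], [0, 2.66], [-2.55, 2.55]. Speed limits (rad/s): [2.57, 2.57, 3.14, 3.14, 3.14, 3.14].

### API

Orientations are given as a rotation vector (axis times angle).
In Python, from workcell import readout, read_camera, camera_params, bot gives the robot as it stands.
- The arm moves only by the tool apply_moves, never from a script. Its argument "plan" is a list that holds one entry, the list of rows, each a list of 7 numbers: the shift along the tool's x, y, z each as a share of 1000 mm, from -1 to 1, then the turn, a rotation vector about the tool's x, y, z each as a share of pi rad, from -1 to 1, then the gripper command: -1 is fully open, 1 is shut, values between are in proportion. A call has exactly 8 rows; each row is the pose to reach, as a shift and turn from the pose commanded when the call began, along the tool's axes at that moment, turning the shorter way round; what a row does not reach only later rows make up. A row lasts 1/12 s, in which the tool goes at most 41.7 mm and 7.16 degrees, less where a joint would pass 70% of its speed; a pose out of reach is approached as far as the arm can. A call with a number of a shift or a turn outside -1 to 1 is refused whole. A call with a gripper value outside its range is refused whole. The fingers move at their own pace and stop on an object; "force" is the grip in N (left out, the last holds). Time passes only in rows, so rows that repeat a pose let the fingers close, or fill a call up. It gives the time, the measured TCP pose, the force and the opening at its end, in the units of the state.
- readout.read_state(): the state, without advancing time (a new reading comes with each control period).
- read_camera(name): name is "scene" or "side" or "wrist"; returns the picture (420x560x3 uint8, red, green, blue); there is no depth.
- camera_params(name): a dict with "fovy" (degrees; the focal length in pixels is half the picture's height over the tangent of half this angle, whatever the lens; pixels are square), "cx", "cy" (the principal point, pixels), "rvec" (rotation vector, rad) and "tvec" (3), from world to camera coordinates, as OpenCV has them; the wrist camera has in their place "hand_eye" (4x4, takes a point from camera to tool coordinates, whose origin is the TCP and whose axes are the flange's). Camera axes: x right, y down, z forward; pixel columns grow to the right and rows downward; lengths in m; the calibration is good to about 2 mm. A picture is of the moment at which its call begins: read the wrist's pose just before it. camera_params takes no time and is no camera call.
- bot.finish_job(): hands the job in, once; it reports no verdict.
The state is a dict: "time": time; "q": joint angles; "joint_vel": joint speeds; "joint_torque": joint torques, N m; "tool_pos": TCP position; "tcp_rot": TCP orientation; "wrist_force": force on the tool from outside, world axes, zero at the start; "torque": the same for the moment, N m; "width": opening from 0.0 (shut) to 1.0 (fully open).
Only numpy, scipy, OpenCV 4.12 (cv2) and the standard library are available. Lean on these libraries where they do the work, as an engineer would, in place of code of your own. Each camera call takes 0.05 s, during which the arm holds its last target.

### The job

The copper plaque has just been glued to its wooden block and needs pressing: set the block flat in the nest of the blue lever clamp, between the end stops and with its copper face towards the sliding jaw, and let go of it. Then swing the clamp's upright handle to the robot's right, counting the clicks by feel, exactly four clicks from its rest and never on to a fifth. The clamp springs open when it is let go, so finish while still holding the handle at the fourth click with the jaw pressing on the copper; leave the spray can and the roll of tape alone.

Things in the scene. Friction and masses are not known exactly. Their poses are not given: they have to be found in the camera images.
- wood_block: Reddish-brown wood block, 40 (its x) x 85 (its y) x 34 (z) mm, about 0.1 kg, lying flat at the left before the rectifier. Origin: centre of its underside. A bright copper plaque, 2 mm thick, 78 x 30 mm, is fixed on its +x face (thin edge folded 10 mm over the top): 42 mm thick together (x = -20 to +22 mm). It starts with the copper facing the robot's right, within 0.45 rad.
- copper_face (a point): Centre of the outer face of the copper plaque: 22 mm along the block's +x from its origin, 17 mm above its underside.
- clamp: Blue lever clamp, fixed. Base plate 112 (its x) x 214 (its y, -97 to +117) x 12 mm; origin on the worktop under it; +y away from the robot, +x to the robot's right, within 0.15 rad. The plate's top at 12 mm is the floor of the nest, at the far (+y) end. The block belongs there with its long side along the clamp's x and its copper to -y, towards jaw and robot.
- nest (a point): Middle of the nest floor: clamp x = 0, y = 59.75, z = 12 mm. Across x the nest lies between two steel end stops, inner faces 45.5 mm either side of this point, 8 mm high, with flared lead-ins up to 14 mm above the floor. Along y it lies between the fence and the open jaw, 50.5 mm apart.
- fence (a point): Middle of the fixed fence's face, on the nest floor (clamp y = 85 mm): two pads 20 mm wide at clamp x = -43 to -23 and +23 to +43 mm, up to 30 mm above the floor; nothing between them, so a finger fits there.
- jaw_gap (a point): Middle of the open jaw's face, on the nest floor (clamp y = 34.5 mm). The jaw has two pads like the fence's; between them it is open for a finger (46 mm wide, 36 mm deep, back to the cross head).
- jaw: The sliding jaw with its two rubber-faced pads. The lever drives it along the clamp's +y by 15 mm per rad. It is sprung (1500 N/m): it meets the block around the second or third click, pushes it against the fence, and presses with 6 to 12 N at the fourth click.
- pivot (a point): Vertical pivot axis of the lever (clamp x = 0, y = -35 mm), at its top, 60 mm above the worktop.
- clamp_lever: Steel lever; origin on the pivot axis at worktop height, x along the arm (46 to 55 mm high). At rest it points to the clamp's -y (to the robot) and 15 degrees to the left. It turns counterclockwise seen from above, at most 74 degrees. The return spring needs 7 N at the handle at rest, 10 to 11 N at the fourth click; it overcomes every click stop, so the lever swings back to rest if let go.
- handle_top (a point): Top centre of the black upright handle, 136 mm above the worktop, 105 mm from the pivot axis. The handle is 21 mm in diameter and reaches down to 58 mm above the worktop, where it stands on the lever arm; it revolves freely on its pin.
- pawl_mark (a point): Point on the lever arm over the roller of its spring pawl, 55 mm from the pivot axis.
- index_plate: Dark toothed sector under the lever, origin on the pivot axis: seven round teeth 13 degrees apart. Each time the pawl's roller has passed a tooth it drops into a notch: one click. The plate is clamped at another angle each time: the first click comes 14.5 to 20.5 degrees from rest, the others 13 degrees (24 mm at the handle) apart. Its x axis points to the fourth notch, y towards the fifth.
- notch4 (a point): Fourth notch, 55 mm from the pivot axis (a red dot on the sector points to it). What a click feels like: between clicks the push needed at the handle falls smoothly by 5 to 8 N (at most 16 N in all), then jumps up again by as much at the click. An earlier rise, when the roller first meets the first tooth, is no click.
- spray_can: Grey spray can with blue cap, 53 mm in diameter, 172 mm tall, standing at the left beside the rectifier's front corner; origin at the centre of its foot. A bystander. Left of it stands the tall blue tank, higher than the hand's start: leave sideways, to the right, before reaching forward.
- masking_tape: Roll of yellowish paper tape, 68 mm in diameter, 24 mm high, lying flat in front of the rectifier between block and clamp; origin at the centre of its underside. A bystander. The rectifier behind it (black front, 163 mm high) stands between block and clamp: pass over or in front of it.
Things that resemble listed ones, but are neither listed nor needed, are in the scene too. There is more than one size of the wood_block; the one meant has the size given above.

How it is judged:
On the way:
1. the block lies flat in the clamp's nest, copper face to the jaw, and has been let go (z of wood_block in the frame of clamp below 0.0145 m and angle between wood_block's own z axis and vertical below 0.05 rad and x of wood_block in the frame of clamp between -0.005 and 0.005 m and y of wood_block in the frame of clamp between 0.052 and 0.068 m and y of copper_face in the frame of clamp below 0.05 m and angle between the y axis of wood_block and the x axis of clamp, either way round below 0.1 rad and contact force between the fingers and wood_block below 0.1 N), for 0.2 s.
At the end, for the whole second after the job is handed in: the lever is held by the hand (over 1.5 N) and still at the fourth click (pawl mark within 4.8 mm of the fourth notch, notches being 12.4 mm apart), the jaw presses on the block with over 3 N, and the block lies flat in the nest, copper face to the jaw (all of step 1 and y of pawl_mark in the frame of index_plate between -0.0048 and 0.0048 m and contact force between jaw and wood_block above 3 N and contact force between any of the fingers, the arm and clamp_lever above 1.5 N and angular speed of clamp_lever below 0.1 rad/s); the arm keeps its last pose, push and grip.
It fails at once if the lever was taken past the fourth click towards the fifth (pawl mark over 8.5 mm beyond the fourth notch) (y of pawl_mark in the frame of index_plate above 0.0085 m).
It fails at once if the spray can or the roll of tape was moved by over 30 mm (distance of any of spray_can, masking_tape from where it was at the start of the episode above 0.03 m).
It also fails if it takes over 72 s, if anything falls off the work surface, if the arm or the gripper's body presses on something with over 40 N, if the wrist force passes 120 N, or if a joint passes its speed limit or range.

## Working session

There is one attempt and no reset: what is moved stays moved. The work goes in short steps, Python scripts to look and compute and a tool call to move; the robot and the scene stay as the last step left them, time stands still between calls to the robot, and variables do not carry over. Pictures are saved under pics/ and viewed, and the job is handed in when it is done.

Besides the shell and the picture viewer there is one more tool, called after "Request:" as name([rows], argument=value, ...), one row to a line, values as JSON. apply_moves: Moves the arm, as the interface text tells. Shift numbers are shares of 1000 mm and turn numbers shares of pi rad, none past 1 either way. Its arguments: {"type":"object","properties":{"plan":{"type":"array","items":{"type":"array","items":{"type":"array","items":{"type":"number","minimum":-1,"maximum":1}}}},"force":{"type":"number"}},"required":["plan"]}

```bash
ls; mkdir -p pics; python3 - <<'E'
from workcell import readout, read_camera, camera_params, bot
import cv2
s=readout.read_state()
for k in s: print(k,s[k])
for n in ["scene","side","wrist"]:
    print(n,camera_params(n))
    im=read_camera(n); cv2.imwrite(f"pics/{n}0.png",im[:,:,::-1])
E
```

```text
pics
time 0.0
q [ 1.20910359e+00  2.64774353e-01  1.60536598e+00  1.60082607e-05
  1.27371337e+00 -3.68734117e-02]
joint_vel [ 0.00069897 -0.00073667 -0.00049019  0.00208518 -0.00013536  0.00038281]
joint_torque [-1.32946654e-03 -5.15113664e+01 -3.67313468e+01 -2.53093394e-04
  1.27667378e-02 -2.39511127e-05]
tool_pos [0.21510881 0.63894841 0.19355217]
tcp_rot [-0.5079171  -3.0997913   0.00347609]
wrist_force [ 0.3837113  -0.72258583 -0.13263777]
torque [ 0.01072762 -0.00544877 -0.02150666]
width 1.0006767076142602
scene {'fovy': 51.49828650531835, 'cx': 274.0011288540402, 'cy': 211.6468570876917, 'rvec': array([ 2.35037498, -0.84253582,  0.30576879]), 'tvec': array([-0.38281786,  0.35165199,  0.95151066])}
side {'fovy': 48.59173360109783, 'cx': 279.37499075290725, 'cy': 207.01324825351506, 'rvec': array([ 2.15326761, -0.67789389,  0.30033155]), 'tvec': array([-0.44861962,  0.30769996,  0.91143392])}
wrist {'fovy': 60.80424839243668, 'cx': 285.80237003519386, 'cy': 211.4048879355615, 'hand_eye': array([[ 9.26587495e-04, -9.61466095e-01, -2.74921971e-01,
         6.85790940e-02],
       [ 9.99999547e-01,  9.50507929e-04,  4.62164901e-05,
         3.54468708e-04],
       [ 2.16879925e-04, -2.74921889e-01,  9.61466540e-01,
        -1.79235990e-01],
       [ 0.00000000e+00,  0.00000000e+00,  0.00000000e+00,
         1.00000000e+00]])}
```

View pics/scene0.png

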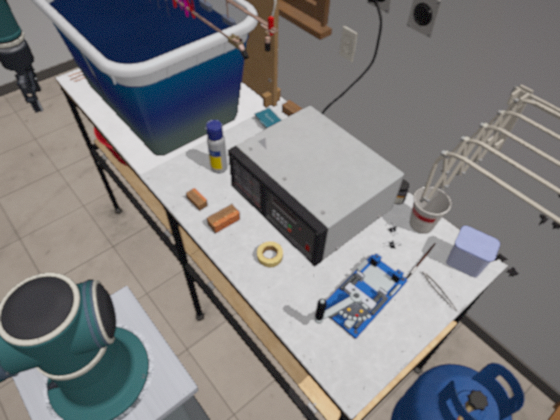

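View pics/side0.png

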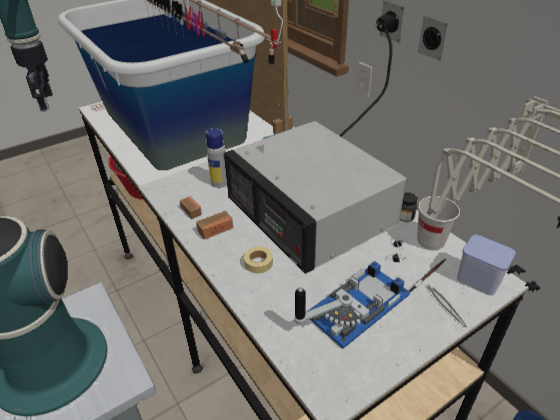

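View pics/wrist0.png

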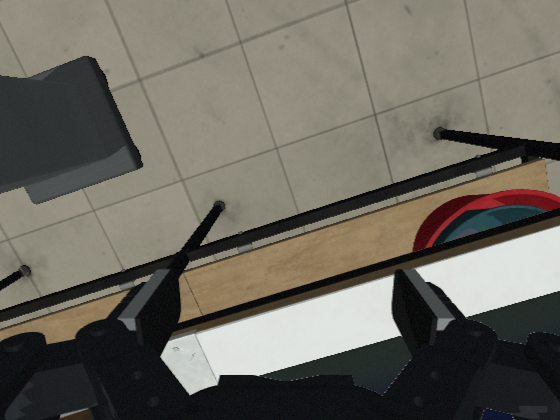

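The scene shows two reddish blocks at scene (197,198) and (223,218), a brown one at (292,108), the tape at (270,254), the can at (217,147), the clamp at about (365,295), and the handle at (321,308). I'll zoom in and measure.

```bash
cat > h.py <<'E'
import numpy as np, cv2
from scipy.spatial.transform import Rotation as R
from workcell import readout, read_camera, camera_params
def K(p):
    f=210/np.tan(np.radians(p['fovy'])/2); return np.array([[f,0,p['cx']],[0,f,p['cy']],[0,0,1.]])
def pose(n,st=None):
    p=camera_params(n)
    if n!='wrist':
        return K(p),R.from_rotvec(p['rvec']).as_matrix(),np.array(p['tvec'])
    st=st or readout.read_state()
    T=np.eye(4);T[:3,:3]=R.from_rotvec(st['tcp_rot']).as_matrix();T[:3,3]=st['tool_pos']
    W=np.linalg.inv(T@np.array(p['hand_eye'])); return K(p),W[:3,:3],W[:3,3]
def unp(c,uv,z):
    k,r,t=c; uv=np.atleast_2d(uv).astype(float)
    d=(np.linalg.inv(k)@np.c_[uv,np.ones(len(uv))].T).T@r; o=-r.T@t
    return o+d*((z-o[2])/d[:,2])[:,None]
def proj(c,X):
    k,r,t=c; x=(np.atleast_2d(X)@r.T+t)@k.T; return x[:,:2]/x[:,2:]
def zoom(im,x0,y0,w,h,s,fn):
    cv2.imwrite(fn,cv2.resize(im[y0:y0+h,x0:x0+w],None,fx=s,fy=s,interpolation=cv2.INTER_CUBIC))
E
python3 - <<'E'
from h import *
a=cv2.imread('pics/scene0.png');b=cv2.imread('pics/side0.png')
zoom(a,170,170,110,100,5,'pics/sc_blk.png');zoom(b,165,180,110,100,5,'pics/si_blk.png')
zoom(a,300,235,150,110,5,'pics/sc_cl.png');zoom(b,285,245,150,110,5,'pics/si_cl.png')
for n,pts in (('scene',[(197,198),(223,218),(270,254),(365,295)]),('side',[(190,207),(215,224),(258,260),(360,300)])):
    print(n,unp(pose(n),pts,0.03).round(3))
E
```

```text
scene [[ 0.431  0.26   0.03 ]
 [ 0.446  0.156  0.03 ]
 [ 0.472 -0.014  0.03 ]
 [ 0.574 -0.248  0.03 ]]
side [[ 0.429  0.255  0.03 ]
 [ 0.45   0.153  0.03 ]
 [ 0.47  -0.02   0.03 ]
 [ 0.582 -0.247  0.03 ]]
```

View pics/sc_blk.png

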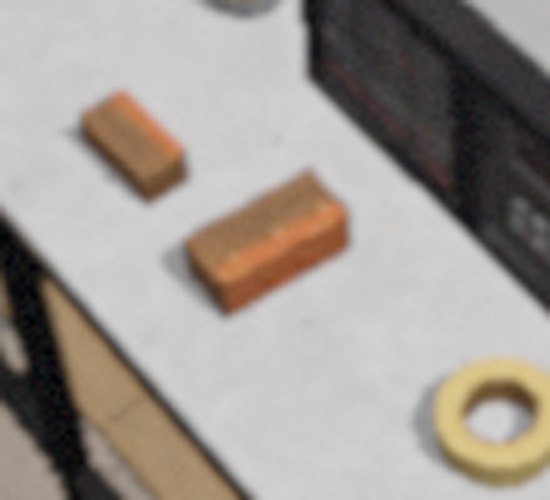

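View pics/si_blk.png

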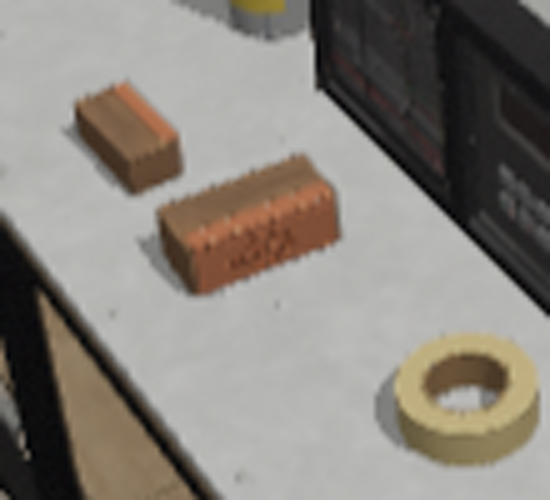

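View pics/sc_cl.png

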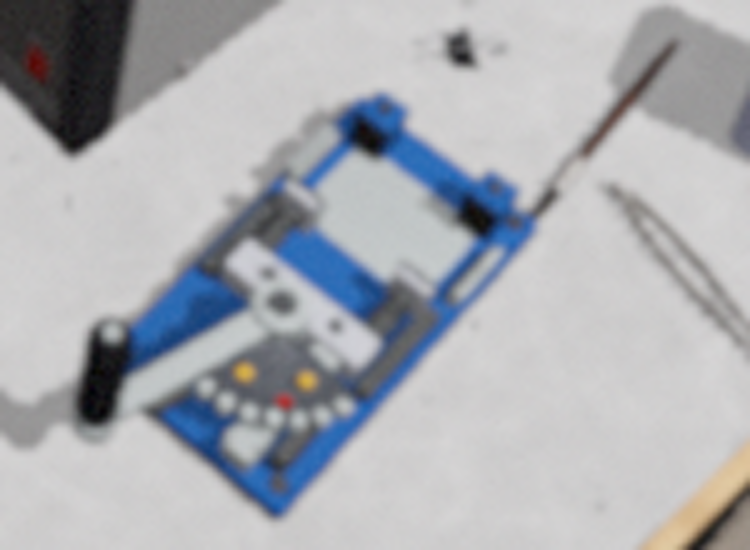

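View pics/si_cl.png

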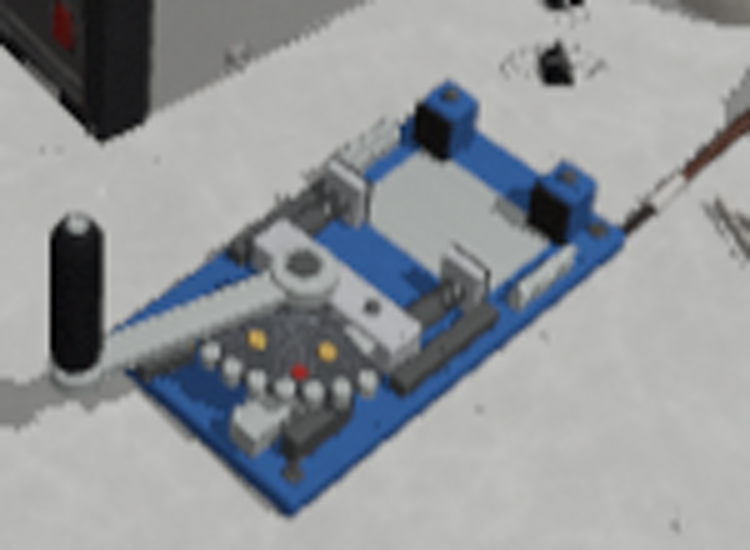

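```bash
cat > fit.py <<'E'
from h import *
from scipy.optimize import least_squares
def fit(obs,x0,nz=False):
    # obs: list of (cam, model pts, uv)
    def res(p):
        r=R.from_rotvec([0,0,p[2]]).as_matrix()
        return np.concatenate([(proj(c,M@r.T+[p[0],p[1],0])-uv).ravel() for c,M,uv in obs])
    s=least_squares(res,x0); return s.x,np.abs(s.fun).reshape(-1,2).max(1).round(1)
E
python3 - <<'E'
from fit import *
M=np.array([[-20,-42.5,34],[-20,42.5,34],[21,42.5,34],[21,-42.5,34],[21,-42.5,0],[21,42.5,0]])/1000
sc=np.array([[187,243],[312,170],[349,208],[222,282],[228,312],[348,243]])/5+[170,170]
si=np.array([[160,210],[303,155],[335,185],[192,243],[205,294],[338,237]])/5+[165,180]
A=(pose('scene'),M,sc);B=(pose('side'),M,si)
for o in ([A],[B],[A,B]): print('block',*fit(o,[.45,.155,-1.5]))
h=np.array([-27.2,-136.4,136])
Mc=np.array([[56,-97,0],[56,117,12],[0,-35,60],h,[23,85,42],[-43,85,42]])/1000
sc=np.array([[275,515],[535,228],[280,300],[112,330],[463,193],[357,120]])/5+[300,235]
si=np.array([[290,515],[622,240],[303,262],[78,220],[530,178],[418,98]])/5+[285,245]
A=(pose('scene'),Mc,sc);B=(pose('side'),Mc,si)
for o in ([A],[B],[A,B]): print('clamp',*fit(o,[.58,-.248,-1.5]))
E
```

```text
block [ 0.45261808  0.16350675 -1.59411926] [1.4 1.6 0.6 0.5 1.9 1.4]
block [ 0.45636812  0.16677417 -1.57674412] [0.9 1.8 0.9 1.2 1.  1.4]
block [ 0.45449605  0.16483472 -1.58614259] [1.9 2.3 0.9 0.4 1.3 1.7 1.2 1.2 1.  1.8 1.7 1.2]
clamp [ 0.57673246 -0.23932723 -1.47197236] [2.2 1.5 0.2 0.8 0.2 1.8]
clamp [ 0.57890326 -0.238051   -1.47378677] [1.4 1.6 0.3 0.6 0.3 0.4]
clamp [ 0.57785641 -0.23875224 -1.47281783] [1.7 1.6 0.2 0.8 0.6 2.2 1.9 1.3 0.2 0.8 0.5 0.5]
```

```bash
cat >> h.py <<'E'
def rotdown(yaw):  # tool x at world angle yaw(deg), z down
    a=np.radians(yaw); x=np.array([np.cos(a),np.sin(a),0]); z=np.array([0,0,-1.]); return np.c_[x,np.cross(z,x),z]
def delta(pos,yaw,p0=None,r0=None):
    s=readout.read_state()
    p0=np.array(s['tool_pos']) if p0 is None else np.array(p0)
    r0=R.from_rotvec(s['tcp_rot']).as_matrix() if r0 is None else r0
    d=r0.T@(np.array(pos)-p0); w=R.from_matrix(r0.T@rotdown(yaw)).as_rotvec()/np.pi
    return d.round(4),w.round(4)
def st():
    s=readout.read_state(); m=R.from_rotvec(s['tcp_rot']).as_matrix()
    print('t',round(s['time'],2),'pos',np.round(s['tool_pos'],4),'yawx',np.degrees(np.arctan2(m[1,0],m[0,0])).round(2),'z',m[:,2].round(3),'F',np.round(s['wrist_force'],2),'w',round(s['width'],3),'q',np.round(s['q'],2)); return s
E
python3 - <<'E'
from h import *
st()
print('can foot',unp(pose('side'),[(217,184)],0),unp(pose('scene'),[(218,168)],0))
print(delta([.30,.35,.25],179)); 
E
```

```text
t 0.15 pos [0.2152 0.6391 0.1938] yawx 161.39 z [-0.001 -0.002 -1.   ] F [-1.16 -0.2  -0.37] w 1.002 q [ 1.21  0.26  1.61 -0.    1.27 -0.04]
can foot [[5.55868360e-01 3.45034069e-01 1.11022302e-16]] [[5.58678671e-01 3.44499463e-01 1.11022302e-16]]
(array([-0.1726, -0.247 , -0.0558]), array([-0.0006, -0.0001, -0.0978]))
```

Request:
apply_moves([
  [[-0.02,-0.031,-0.007,0,0,-0.012,-1],[-0.042,-0.062,-0.014,0,0,-0.024,-1],[-0.064,-0.093,-0.021,0,0,-0.036,-1],[-0.086,-0.124,-0.028,0,0,-0.049,-1],[-0.108,-0.155,-0.035,0,0,-0.061,-1],[-0.13,-0.186,-0.042,0,0,-0.073,-1],[-0.152,-0.217,-0.049,0,0,-0.085,-1],[-0.173,-0.247,-0.056,0,0,-0.098,-1]],
], force=40)

```text
time: 0.82
tool_pos: [0.3005, 0.3484, 0.2509]
tcp_rot: [0.023, 3.142, -0.001]
wrist_force: [-0.3, -0.2, -0.1]
width: 1.0
```

```bash
python3 - <<'E'
from h import *
st()
print(delta([.44,.165,.17],179)); 
E
```

```text
t 0.82 pos [0.3005 0.3484 0.2509] yawx 179.17 z [ 0. -0. -1.] F [-0.29 -0.16 -0.11] w 1.0 q [ 0.81 -0.18  1.97 -0.    1.36 -0.75]
(array([-0.1422, -0.1813,  0.081 ]), array([-0.0001,  0.    ,  0.0009]))
```

Request:
apply_moves([
  [[-0.018,-0.023,0.01,0,0,0,-1],[-0.036,-0.046,0.02,0,0,0,-1],[-0.054,-0.069,0.03,0,0,0,-1],[-0.072,-0.092,0.041,0,0,0,-1],[-0.09,-0.115,0.051,0,0,0,-1],[-0.108,-0.138,0.061,0,0,0,-1],[-0.126,-0.161,0.072,0,0,0,-0.9],[-0.142,-0.181,0.081,0,0,0,-0.5]],
])

```text
time: 1.48
tool_pos: [0.4398, 0.1653, 0.169]
tcp_rot: [-0.027, -3.141, 0.001]
wrist_force: [-0.1, -0.3, 0.7]
width: 0.833
```

```bash
python3 - <<'E'
from h import *
st()
im=read_camera('wrist'); cv2.imwrite('pics/w1.png',im[:,:,::-1])
E
```

```text
t 1.48 pos [0.4398 0.1653 0.169 ] yawx 179.0 z [-0. -0. -1.] F [-0.11 -0.31  0.68] w 0.833 q [ 0.31 -0.11  2.06 -0.    1.2  -1.25]
```

View pics/w1.png

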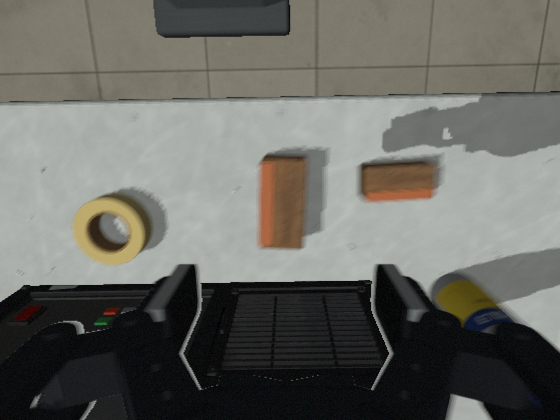

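The wrist view shows the wanted block at (283,202), copper on its left (robot's right) side. The smaller look-alike is at (398,182) and the tape at (110,230). Next, a close crop to get the corners.

```bash
python3 - <<'E'
from h import *
a=cv2.imread('pics/w1.png'); zoom(a,235,140,110,120,5,'pics/w1c.png')
E
```

```text
(no output)
```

View pics/w1c.png

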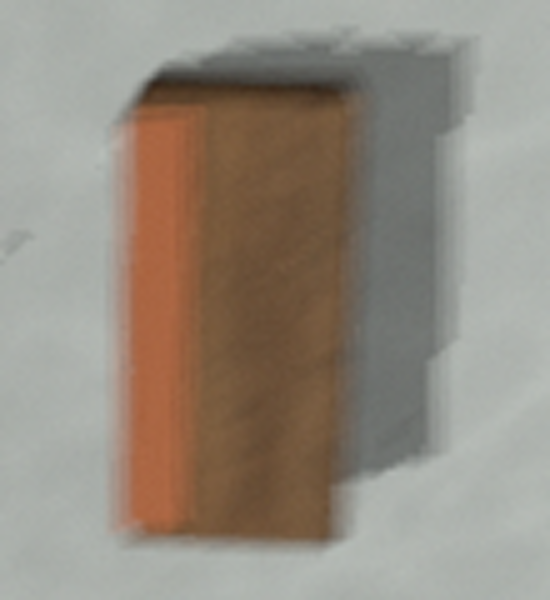

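```bash
python3 - <<'E'
from fit import *
c=pose('wrist')
uv=np.array([[133,97],[352,95],[332,540],[120,536]])/5+[235,140]
X=unp(c,uv,.034);print(X.round(4))
print(np.linalg.norm(np.diff(np.r_[X,X[:1]],axis=0),axis=1).round(4))
M=np.array([[22,-42.5,34],[-20,-42.5,34],[-20,42.5,34],[22,42.5,34]])/1000
x,r=fit([(c,M,uv)],[.45,.165,-1.57]);print(x.round(4),np.degrees(x[2]),r)
rr=R.from_rotvec([0,0,x[2]]).apply([.001,0,0]);C=x[:2]+rr[:2];print('centre of 42',C)
print(delta([C[0],C[1],.004],np.degrees(x[2])-90+360))
E
```

```text
[[0.4143 0.1409 0.034 ]
 [0.4146 0.1791 0.034 ]
 [0.4976 0.1751 0.034 ]
 [0.4962 0.1355 0.034 ]]
[0.0382 0.0831 0.0396 0.0821]
[ 0.4559  0.1587 -1.6211] -92.87940522244438 [2.5 1.9 1.7 1.1]
centre of 42 [0.45588631 0.15765964]
(array([-0.015 , -0.0035,  0.1632]), array([-0.0013, -0.0002,  0.0101]))
```

Request:
apply_moves([
  [[-0.006,-0.002,0.02,0,0,0.004,-0.7],[-0.012,-0.004,0.045,0,0,0.009,-0.7],[-0.016,-0.005,0.075,0,0,0.009,-0.7],[-0.016,-0.005,0.105,0,0,0.009,-0.7],[-0.016,-0.005,0.13,0,0,0.009,-0.7],[-0.016,-0.005,0.15,0,0,0.009,-0.7],[-0.016,-0.005,0.16,0,0,0.009,-0.7],[-0.016,-0.005,0.165,0,0,0.009,-0.7]],
])

```text
time: 2.2
tool_pos: [0.4536, 0.1614, 0.003]
tcp_rot: [-0.071, -3.137, 0.002]
wrist_force: [-0.2, -0.5, -0.1]
width: 0.851
```

```bash
python3 - <<'E'
from h import *
st()
im=read_camera('wrist'); cv2.imwrite('pics/w2.png',im[:,:,::-1])
E
```

```text
t 2.2 pos [0.4536 0.1614 0.003 ] yawx 177.41 z [-0.004 -0.001 -1.   ] F [-0.25 -0.46 -0.09] w 0.851 q [ 0.29  0.11  2.18  0.    0.86 -1.24]
```

View pics/w2.png

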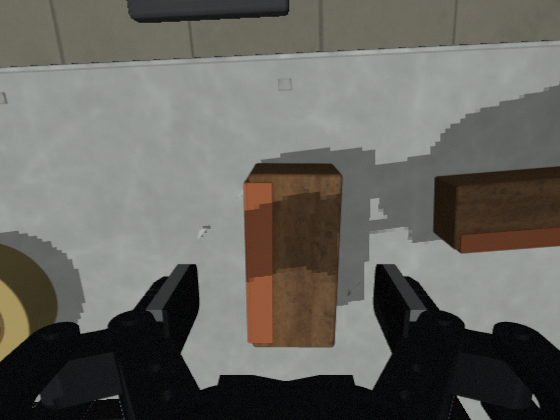

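```bash
python3 - <<'E'
from fit import *
c=pose('wrist');s=readout.read_state()
uv=np.array([[245,182],[341,178],[336,346],[248,344]])
X=unp(c,uv,.034);print(X.round(4))
print(np.linalg.norm(np.diff(np.r_[X,X[:1]],axis=0),axis=1).round(4))
M=np.array([[22,-39,34],[-20,-42.5,34],[-20,42.5,34],[22,39,34]])/1000
x,r=fit([(c,M,uv)],[.45,.165,-1.57]);print(x.round(4),np.degrees(x[2]),r)
rr=R.from_rotvec([0,0,x[2]]).apply([.001,0,0]);C=x[:2]+rr[:2];print('centre of 42',C)
print(delta([C[0],C[1],.003],np.degrees(x[2])-90+360))
print(proj(c,[s['tool_pos'],np.array(s['tool_pos'])+[0,0,.019]]))
E
```

```text
[[0.4144 0.1461 0.034 ]
 [0.4145 0.1866 0.034 ]
 [0.4966 0.184  0.034 ]
 [0.4937 0.1416 0.034 ]]
[0.0405 0.0822 0.0425 0.0794]
[ 0.455   0.1655 -1.6147] -92.51783689113539 [1.8 2.7 3.  1.3]
centre of 42 [0.4549198  0.16454664]
(array([-0.0008,  0.0031,  0.0003]), array([-0.0003, -0.0009, -0.0004]))
[[285.68464686 242.52025114]
 [285.61797841 256.51357241]]
```

Request:
apply_moves([
  [[-0.001,0.002,0,0,0,0,-0.7],[-0.001,0.003,0,0,0,0,-0.4],[-0.001,0.003,0,0,0,0,0],[-0.001,0.003,0,0,0,0,0.5],[-0.001,0.003,0,0,0,0,1],[-0.001,0.003,0,0,0,0,1],[-0.001,0.003,0,0,0,0,1],[-0.001,0.003,0,0,0,0,1]],
], force=40)

```text
time: 2.92
tool_pos: [0.4565, 0.1647, 0.005]
tcp_rot: [0.071, 3.141, 0.0]
wrist_force: [-0.3, -0.1, -0.4]
width: 0.001
```

```bash
python3 - <<'E'
from h import *
st()
im=read_camera('wrist'); cv2.imwrite('pics/w3.png',im[:,:,::-1])
E
```

```text
t 2.92 pos [0.4565 0.1647 0.005 ] yawx 177.41 z [ 0.  0. -1.] F [-0.28 -0.06 -0.39] w 0.001 q [ 0.29  0.11  2.17 -0.    0.86 -1.23]
```

View pics/w3.png

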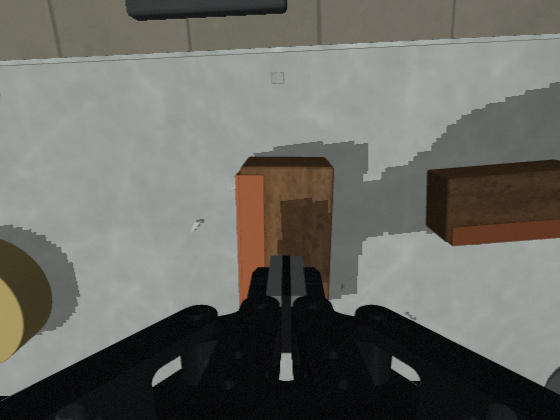

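Width 0.001 means the fingers shut above the block without taking it. They seem to be about 40 mm higher than the reported TCP, so I'll check with the fixed cameras.

```bash
python3 - <<'E'
from h import *
s=readout.read_state()
for n in ('side','scene'):
    im=read_camera(n)[:,:,::-1].copy(); cv2.imwrite(f'pics/{n}3.png',im)
    zoom(im,140,130,150,120,5,f'pics/{n}3c.png')
    p=np.array(s['tool_pos']); print(n,proj(pose(n),[p,p+[0,0,.04],p+[0,0,.073]]).round(1), ((proj(pose(n),[p,p+[0,0,.04]])-[140,130])*5).round())
E
```

```text
side [[216.1 228.1]
 [214.5 216.2]
 [213.1 206.1]] [[381. 490.]
 [372. 431.]]
scene [[224.9 219.8]
 [223.8 210.8]
 [222.8 203. ]] [[425. 449.]
 [419. 404.]]
```

View pics/side3c.png

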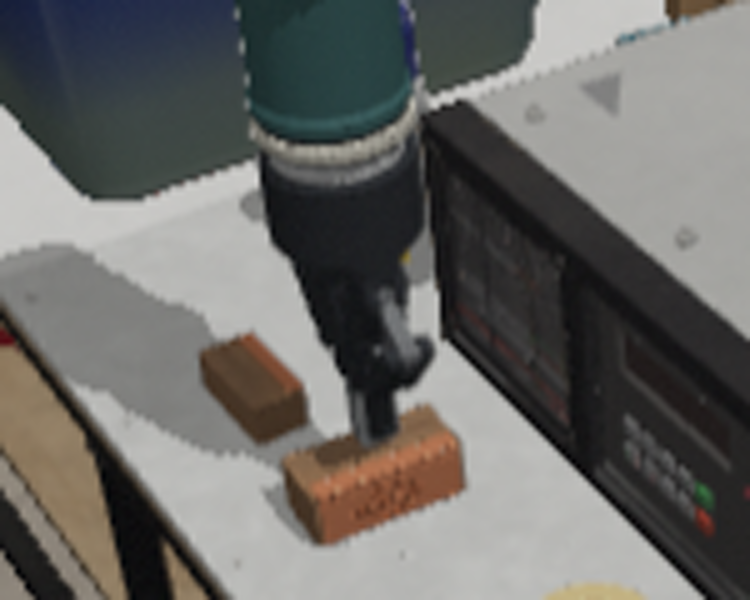

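View pics/scene3c.png

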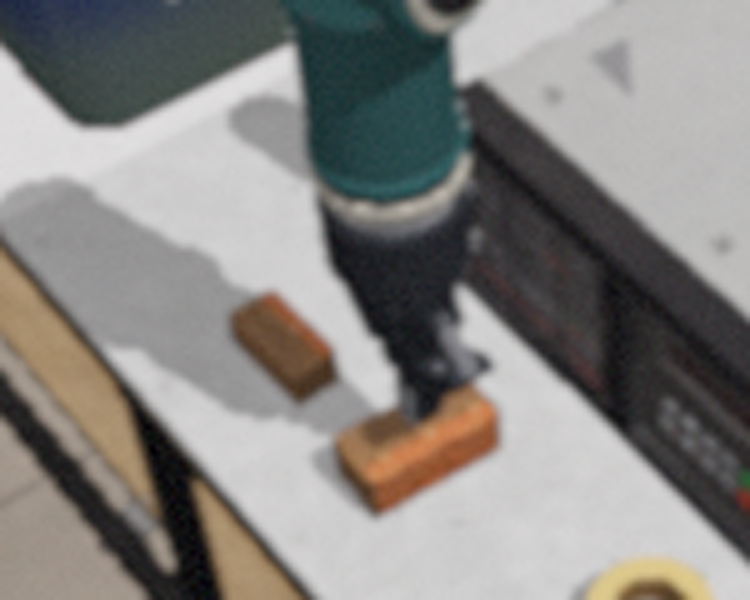

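```bash
python3 - <<'E'
from h import *
a=cv2.imread('pics/w3.png'); zoom(a,220,150,140,120,5,'pics/w3c.png')
p=camera_params('wrist');H=np.array(p['hand_eye']);W=np.linalg.inv(H)
c=(K(p),W[:3,:3],W[:3,3])
for z in (0,-.01,-.02,-.03,-.04,-.05):
    print(z,proj(c,[[.011,0,z],[-.011,0,z],[.011,.01,z]]).round(1).tolist())
a=cv2.imread('pics/w3.png')
E
```

```text
0 [[285.7, 222.9], [285.7, 261.5], [304.7, 222.9]]
-0.01 [[285.7, 229.0], [285.7, 269.5], [305.7, 229.1]]
-0.02 [[285.7, 235.9], [285.6, 278.3], [306.9, 235.9]]
-0.03 [[285.7, 243.5], [285.6, 288.1], [308.1, 243.5]]
-0.04 [[285.6, 252.1], [285.6, 299.2], [309.5, 252.2]]
-0.05 [[285.6, 262.0], [285.6, 311.7], [311.2, 262.0]]
```

View pics/w3c.png

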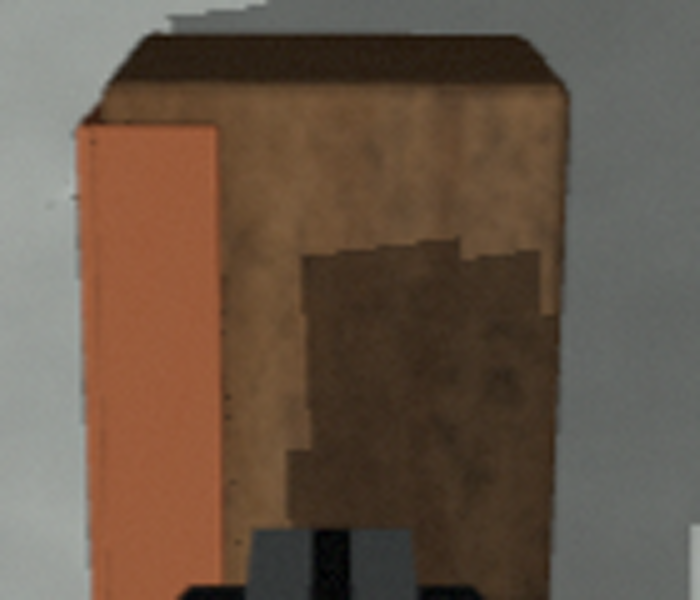

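The fingers' real tips sit about 42 mm behind the reported TCP. The side, scene and wrist views agree on this, so I'll open and go about 42 mm lower.

Request:
apply_moves([
  [[0,0,-0.002,0,0,0,-0.7],[0.001,0,-0.002,0,0,0,-0.7],[0.001,0,-0.002,0,0,0,-0.7],[0.001,0,-0.002,0,0,0,-0.7],[0.001,0,0.008,0,0,0,-0.7],[0.001,0,0.02,0,0,0,-0.7],[0.001,0,0.032,0,0,0,-0.7],[0.001,0,0.041,0,0,0,-0.7]],
])

```text
time: 3.73
tool_pos: [0.4547, 0.1645, -0.0376]
tcp_rot: [-0.071, -3.14, 0.001]
wrist_force: [-0.0, -0.2, -0.8]
width: 0.85
```

```bash
python3 - <<'E'
from h import *
st()
im=read_camera('wrist'); cv2.imwrite('pics/w4.png',im[:,:,::-1])
im=read_camera('side')[:,:,::-1]; zoom(im,140,130,150,120,5,'pics/side4c.png')
E
```

```text
t 3.73 pos [ 0.4547  0.1645 -0.0376] yawx 177.41 z [-0.001 -0.    -1.   ] F [-0.02 -0.24 -0.76] w 0.85 q [ 0.3   0.18  2.2  -0.    0.77 -1.23]
```

View pics/w4.png

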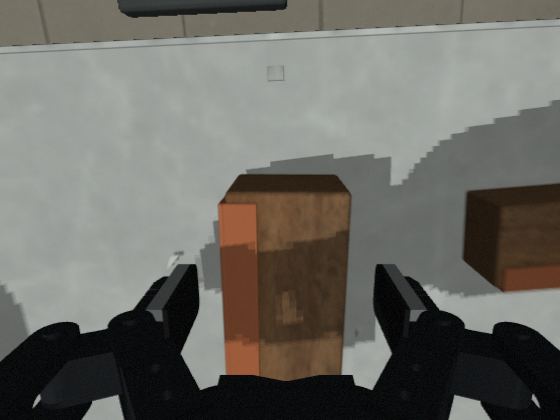

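View pics/side4c.png

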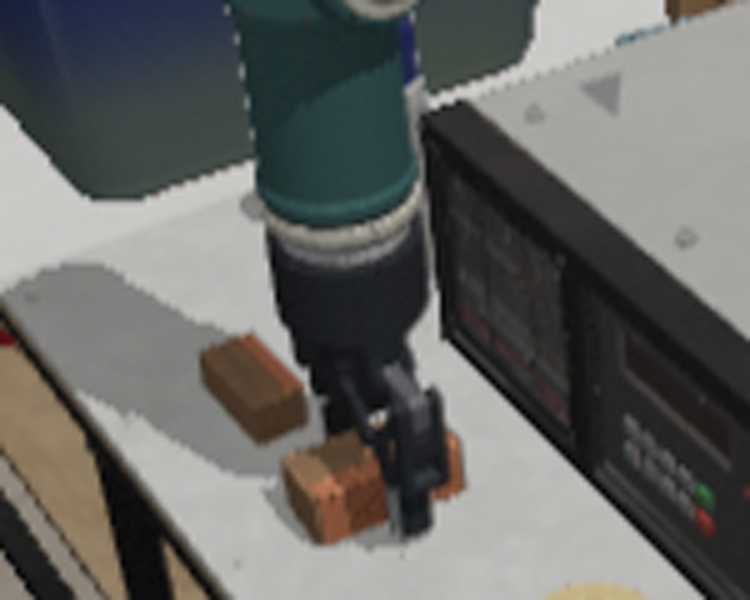

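Request:
apply_moves([
  [[0,0,0,0,0,0,-0.4],[0,0,0,0,0,0,0],[0,0,0,0,0,0,0.4],[0,0,0,0,0,0,1],[0,0,0,0,0,0,1],[0,0,0,0,0,0,1],[0,0,0,0,0,0,1],[0,0,0,0,0,0,1]],
], force=40)

```text
time: 4.5
tool_pos: [0.4563, 0.165, -0.0354]
tcp_rot: [0.071, 3.139, 0.001]
wrist_force: [0.4, -0.8, 5.1]
width: 0.487
```

```bash
python3 - <<'E'
from h import *
st()
E
```

```text
t 4.5 pos [ 0.4563  0.165  -0.0354] yawx 177.41 z [ 0.001  0.    -1.   ] F [ 0.44 -0.84  5.06] w 0.487 q [ 0.3   0.18  2.19 -0.    0.77 -1.23]
```

Request:
apply_moves([
  [[0,0,-0.01,0,0,0,1],[0,0,-0.035,0,0,0,1],[0,0,-0.07,0,0,0,1],[0,0,-0.105,0,0,0.02,1],[0,0,-0.14,0,0,0.05,1],[0,0,-0.175,0,0,0.085,1],[-0.007,-0.015,-0.205,0,0,0.12,1],[-0.02,-0.04,-0.215,0,0,0.15,1]],
])

```text
time: 5.17
tool_pos: [0.4755, 0.1257, 0.1847]
tcp_rot: [0.804, 3.031, 0.007]
wrist_force: [1.1, -0.0, -1.1]
width: 0.483
```

```bash
python3 - <<'E'
from h import *
st()
im=read_camera('side')[:,:,::-1]; zoom(im,100,80,260,200,3,'pics/side5c.png')
print(unp(pose('scene'),[(318,262)],0),unp(pose('side'),[(305,270)],0))
print(delta([.605,-.232,.15],95.6))
E
```

```text
t 5.17 pos [0.4755 0.1257 0.1847] yawx 150.28 z [ 0.007  0.003 -1.   ] F [ 1.08 -0.03 -1.14] w 0.483 q [ 0.21 -0.09  2.    0.    1.22 -0.85]
[[ 0.56497636 -0.09741775  0.        ]] [[ 5.57590860e-01 -8.65579113e-02 -1.11022302e-16]]
(array([-0.2855, -0.242 ,  0.0374]), array([0.0026, 0.0025, 0.302 ]))
```

View pics/side5c.png

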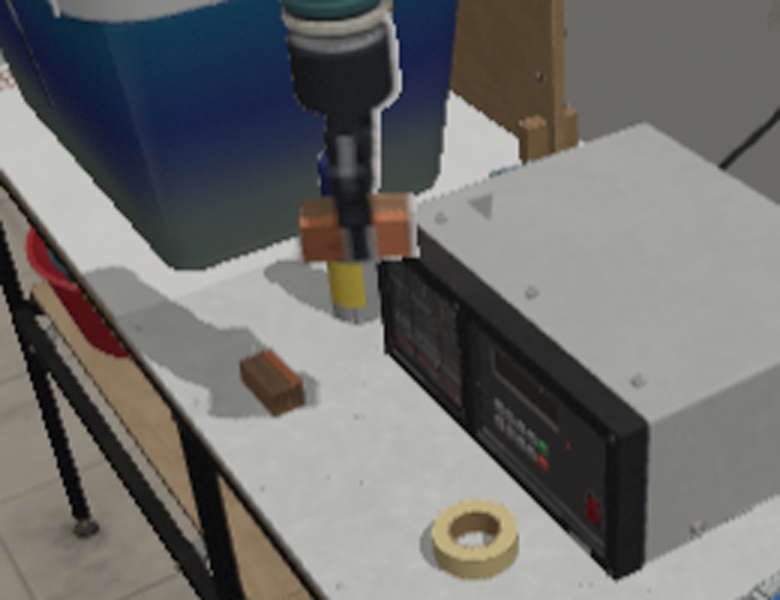

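Request:
apply_moves([
  [[-0.025,-0.021,0,0,0,0.025,1],[-0.055,-0.046,0,0,0,0.055,1],[-0.086,-0.072,0,0,0,0.085,1],[-0.117,-0.098,0,0,0,0.115,1],[-0.148,-0.124,0,0,0,0.145,1],[-0.179,-0.15,0,0,0,0.175,1],[-0.21,-0.176,0,0,0,0.205,1],[-0.24,-0.201,0,0,0,0.235,1]],
])

```text
time: 5.88
tool_pos: [0.5824, -0.1712, 0.1781]
tcp_rot: [-1.849, -2.537, 0.001]
wrist_force: [-0.2, 0.5, -0.9]
width: 0.488
```

```bash
python3 - <<'E'
from h import *
st()
print(delta([.637,-.31,.125],95.6))
E
```

```text
t 5.88 pos [ 0.5824 -0.1712  0.1781] yawx 107.84 z [-0.002  0.001 -1.   ] F [-0.19  0.52 -0.86] w 0.488 q [-0.33  0.15  1.77 -0.    1.22 -0.64]
(array([-0.1489,  0.0095,  0.0529]), array([-0.0006, -0.0003,  0.068 ]))
```

Request:
apply_moves([
  [[-0.025,0.002,0.008,0,0,0.015,1],[-0.055,0.004,0.018,0,0,0.03,1],[-0.085,0.006,0.03,0,0,0.045,1],[-0.115,0.008,0.042,0,0,0.06,1],[-0.138,0.009,0.05,0,0,0.068,1],[-0.149,0.0095,0.053,0,0,0.068,1],[-0.149,0.0095,0.053,0,0,0.068,1],[-0.149,0.0095,0.053,0,0,0.068,1]],
])

```text
time: 6.55
tool_pos: [0.6376, -0.3074, 0.1251]
tcp_rot: [-2.103, -2.33, 0.0]
wrist_force: [-0.3, 0.6, -0.7]
width: 0.484
```

```bash
python3 - <<'E'
from h import *
s=st()
im=read_camera('wrist')[:,:,::-1]; cv2.imwrite('pics/w6.png',im)
import json; json.dump([list(s['tool_pos']),list(s['tcp_rot'])],open('w6.json','w'))
E
```

```text
t 6.55 pos [ 0.6376 -0.3074  0.1251] yawx 95.87 z [-0.002  0.002 -1.   ] F [-0.3   0.62 -0.75] w 0.484 q [-0.48  0.37  1.59  0.    1.18 -0.59]
```

View pics/w6.png

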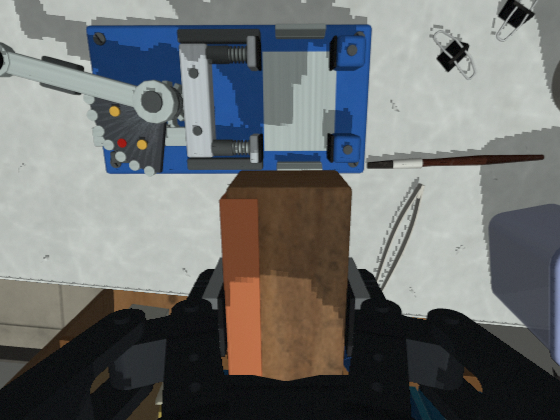

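Clear view of the clamp: pivot at (155,101), fence pads at (345,50)/(345,148), red dot at (122,144); the block in hand has its copper to the left, towards the jaw. Now a close fit.

```bash
python3 - <<'E'
from h import *
a=cv2.imread('pics/w6.png'); zoom(a,70,10,160,175,5,'pics/w6a.png'); zoom(a,170,10,220,180,3.6,'pics/w6b.png'); zoom(a,170,160,220,220,3.4,'pics/w6d.png')
E
```

```text
(no output)
```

View pics/w6a.png

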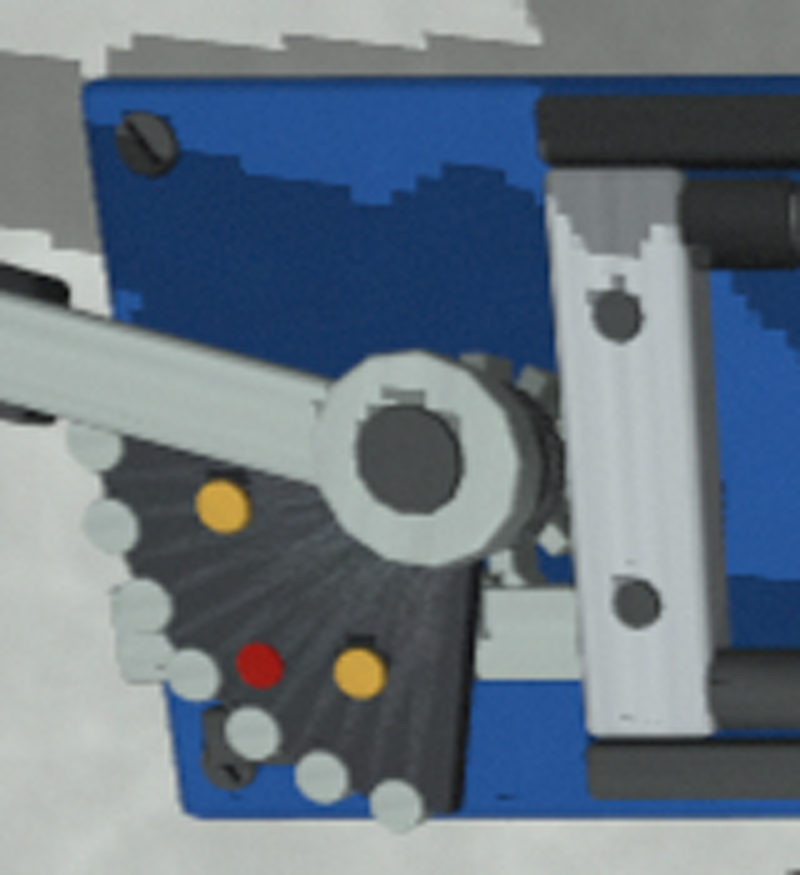

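View pics/w6b.png

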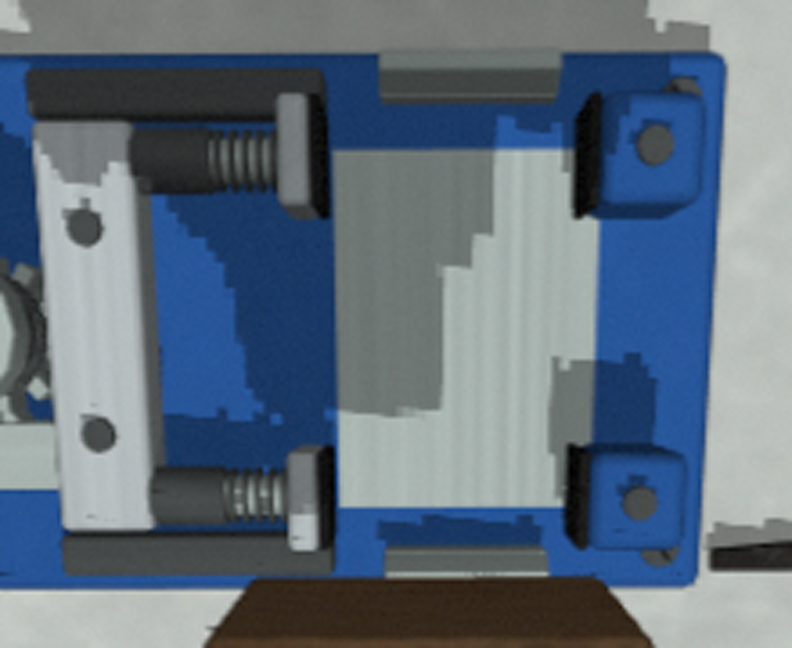

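View pics/w6d.png

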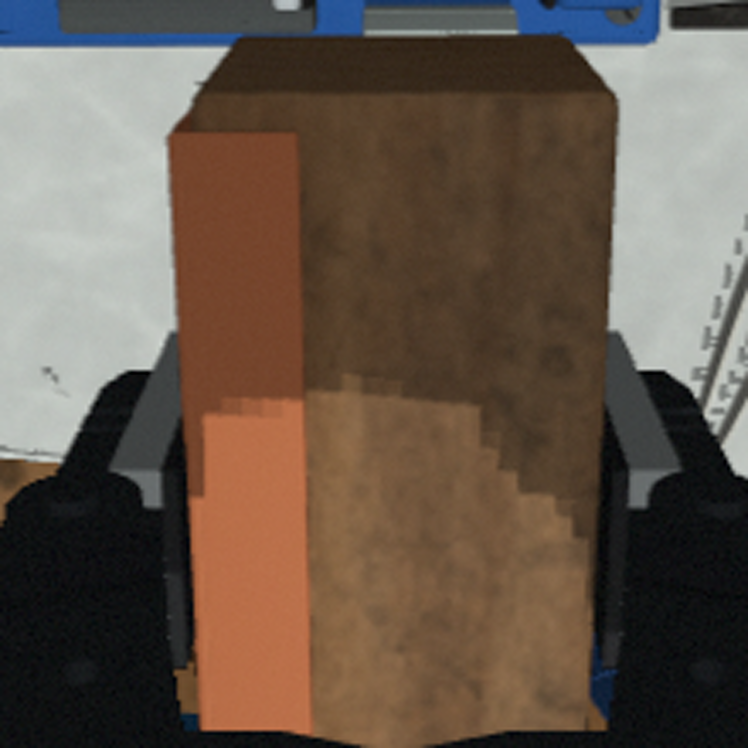

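```bash
python3 - <<'E'
from fit import *
import json
p,r=json.load(open('w6.json')); c=pose('wrist',{'tool_pos':p,'tcp_rot':r})
A=lambda u,v:[u/5+70,v/5+10]; B=lambda u,v:[u/3.6+170,v/3.6+10]
M=np.array([[-56,-97,12],[56,-97,12],[-56,117,12],[56,117,12],[0,-35,60]])/1000
uv=np.array([A(85,83),A(186,815),B(724,57),B(692,584),A(410,460)])
x,res=fit([(c,M,uv)],[.578,-.239,-1.47]);print(x.round(4),np.degrees(x[2]).round(2),res)
x4,res4=fit([(c,M[:4],uv[:4])],[.578,-.239,-1.47]);print(x4.round(4),res4)
rr=R.from_rotvec([0,0,x[2]]).as_matrix()
g=lambda P:np.array(P)/1000@rr.T+[x[0],x[1],0]
q=[[-45.5,59.75,12],[-45.5,59.75,20],[45.5,59.75,12],[45.5,59.75,20],[-43,85,12],[-43,85,42],[43,85,12],[-43,34.5,42],[43,34.5,42]]
for a,b in zip(q,proj(c,g(q))): print(a,((b-[170,10])*3.6).round())
np.save('clamp.npy',x)
print('nest',g([0,59.75,12]),'handle',g([-27.2,-136.4,136]))
# red dot dir; sector height?
piv=g([0,-35,0])
for z in (.03,.035,.04,.045):
    d=(unp(c,[A(260,665)],z)[0]-g([0,-35,0]))@rr; print('red',z,d.round(4)*1000,'ang from -y to right',np.degrees(np.arctan2(d[0],-d[1])).round(1))
    T=unp(c,[A(*t) for t in [(95,442),(110,525),(140,605),(195,675),(252,733),(322,777),(397,805)]],z)
    D=(T-piv)@rr; print(np.hypot(D[:,0],D[:,1]).round(4)*1000,np.degrees(np.arctan2(D[:,0],-D[:,1])).round(1))
E
```

```text
[ 0.5791 -0.2393 -1.4656] -83.97 [2.8 1.9 2.1 2.2 0.6]
[ 0.5792 -0.2395 -1.4651] [2.7 2.  2.2 2.3]
[-45.5, 59.75, 12] [453. 108.]
[-45.5, 59.75, 20] [454. 101.]
[45.5, 59.75, 12] [450. 546.]
[45.5, 59.75, 20] [451. 551.]
[-43, 85, 12] [574. 121.]
[-43, 85, 42] [593.  92.]
[43, 85, 12] [562. 535.]
[-43, 34.5, 42] [321.  93.]
[43, 34.5, 42] [330. 555.]
nest [ 0.63854297 -0.23307574  0.012     ] handle [ 0.44062119 -0.2266233   0.136     ]
red 0.03 [ 28.6 -36.8  30. ] ang from -y to right 37.9
[57.  57.  57.1 55.6 55.2 54.2 53.2] [-3.7  8.2 20.2 32.7 44.7 57.2 69.9]
red 0.035 [ 28.2 -34.5  35. ] ang from -y to right 39.2
[54.3 54.4 54.6 53.3 53.2 52.5 51.8] [-3.7  8.5 20.8 33.7 46.  58.7 71.6]
red 0.04 [ 27.7 -32.2  40. ] ang from -y to right 40.7
[51.7 51.8 52.1 51.  51.1 50.8 50.4] [-3.7  8.9 21.5 34.8 47.3 60.4 73.4]
red 0.045 [ 27.3 -30.   45. ] ang from -y to right 42.3
[49.1 49.2 49.6 48.8 49.1 49.1 49.1] [-3.7  9.3 22.3 36.  48.8 62.1 75.3]
```

```bash
python3 - <<'E'
from h import *
from scipy.optimize import least_squares
p=camera_params('wrist');W=np.linalg.inv(np.array(p['hand_eye']));c=(K(p),W[:3,:3],W[:3,3])
M=np.array([[-20,-42.5],[22,-39],[20,-42.5],[12,-39]])/1000
uv=np.array([[615,97],[170,134],[196,98],[297,132]])/3.4+[170,160]
def T(q,M,h): # block xy -> tool
    ca,sa=np.cos(q[2]),np.sin(q[2]); x,y=(M@np.array([[ca,sa],[-sa,ca]])).T
    return np.c_[-y+q[0],-x+q[1],np.full(len(x),-h)]
for h in (.060,.065,.0694,.074):
    s=least_squares(lambda q:(proj(c,T(q,M,h))-uv).ravel(),[0,0,0]);print(h,s.x.round(4),np.abs(s.fun).max().round(2))
s=least_squares(lambda q:(proj(c,T(q,M,q[3]))-uv).ravel(),[0,0,0,.07]);print(s.x.round(4),s.fun.round(1))
E
```

```text
0.06 [0.0009 0.0023 0.0047] 4.62
0.065 [0.0021 0.0026 0.0039] 4.03
0.0694 [0.0031 0.0028 0.003 ] 4.47
0.074 [0.0041 0.0031 0.0018] 7.76
[0.0023 0.0026 0.0038 0.0658] [ 0.9 -0.1  2.6 -0.1  0.6 -0.1 -4.1  0.4]
```

Request:
apply_moves([
  [[0.018,0.002,0.01,0,0,0,1],[0.04,0.004,0.025,0,0,0,1],[0.06,0.006,0.045,0,0,0,1],[0.07,0.008,0.065,0,0,0,1],[0.072,0.008,0.08,0,0,0,1],[0.072,0.008,0.09,0,0,0,1],[0.072,0.008,0.095,0,0,0,1],[0.072,0.008,0.095,0,0,0,1]],
])

```text
time: 7.27
tool_pos: [0.6384, -0.2347, 0.0304]
tcp_rot: [-2.103, -2.332, 0.001]
wrist_force: [0.3, 0.7, -1.2]
width: 0.486
```

```bash
python3 - <<'E'
from h import *
s=st()
im=read_camera('wrist')[:,:,::-1]; cv2.imwrite('pics/w7.png',im)
im=read_camera('side')[:,:,::-1]; zoom(im,260,180,200,170,4,'pics/side7.png')
x=np.load('clamp.npy'); d=R.from_rotvec([0,0,-x[2]]).apply(np.array(s['tool_pos'])-[x[0],x[1],0]); print('TCP in clamp',d.round(4))
E
```

```text
t 7.27 pos [ 0.6384 -0.2347  0.0304] yawx 95.93 z [-0.001  0.001 -1.   ] F [ 0.31  0.66 -1.24] w 0.486 q [-0.39  0.41  1.73 -0.    1.   -0.49]
TCP in clamp [0.0016 0.0594 0.0304]
```

View pics/w7.png

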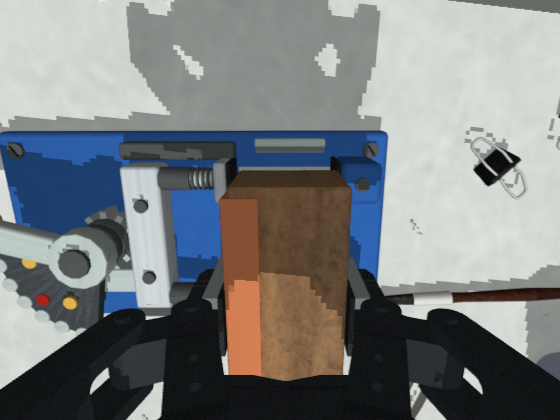

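View pics/side7.png

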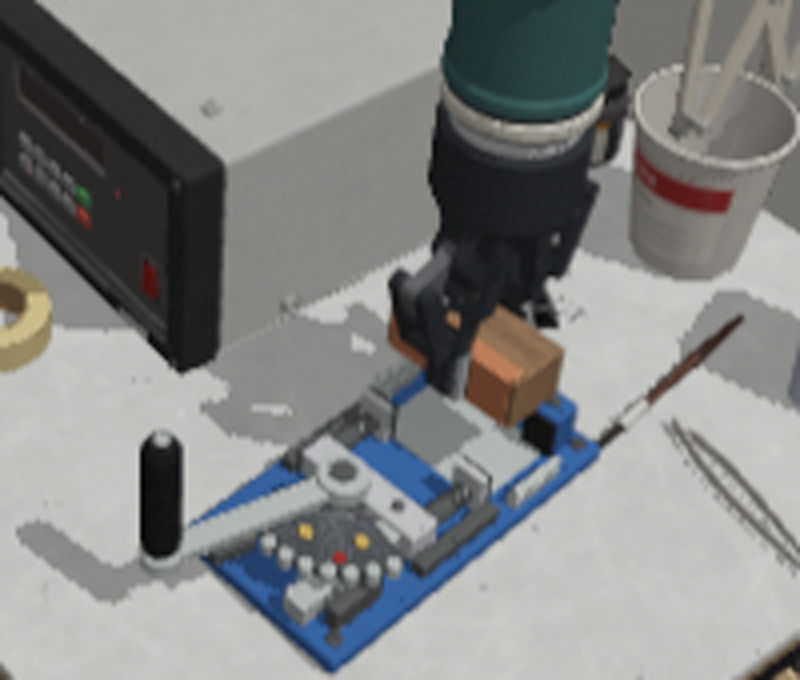

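```bash
python3 - <<'E'
from h import *
s=readout.read_state();c=pose('wrist',s)
x=np.load('clamp.npy'); rr=R.from_rotvec([0,0,x[2]]).as_matrix()
g=lambda P:np.array(P,float)/1000@rr.T+[x[0],x[1],0]
a=cv2.imread('pics/w7.png');k=3
a=cv2.resize(a[110:390,90:400],None,fx=k,fy=k,interpolation=cv2.INTER_CUBIC)
def pl(P,col):
    u=((proj(c,P)-[90,110])*k).astype(np.int32); cv2.polylines(a,[u],True,col,1)
pl(g([[-56,-97,12],[56,-97,12],[56,117,12],[-56,117,12]]),(0,255,255))
for sx in(-1,1):
    pl(g([[sx*23,85,42],[sx*43,85,42],[sx*43,85,12],[sx*23,85,12]]),(255,255,0))
    pl(g([[sx*23,34.5,42],[sx*43,34.5,42],[sx*43,34.5,12],[sx*23,34.5,12]]),(0,255,0))
    pl(g([[sx*45.5,50,12],[sx*45.5,70,12],[sx*45.5,70,20],[sx*45.5,50,20]]),(0,0,255))
cv2.imwrite('pics/w7o.png',a[:600,:800])
E
```

```text
(no output)
```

View pics/w7o.png

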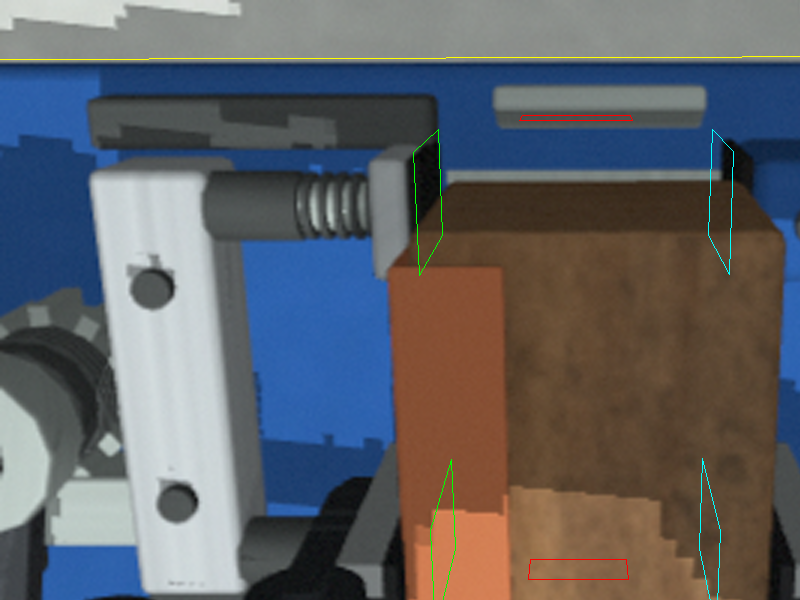

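```bash
python3 - <<'E'
from h import *
c=pose('wrist');x=np.load('clamp.npy'); rr=R.from_rotvec([0,0,x[2]]).as_matrix()
for z,v in ((.064,183),(.066,183),(.098,233),(.1,233)):
    print(z,((unp(c,[[585/3+90,v/3+110]],z)[0]-[x[0],x[1],0])@rr*1000).round(1))
print(((unp(c,[[u/3+90,v/3+110] for u,v in [(600,127),(600,110)]],.012)-[x[0],x[1],0])@rr*1000).round(1))
E
```

```text
0.064 [-41.8  61.6  64. ]
0.066 [-42.1  61.6  66. ]
0.098 [-42.1  61.6  98. ]
0.1 [-42.5  61.6 100. ]
[[-43.5  64.3  12. ]
 [-46.6  64.3  12. ]]
```

Request:
apply_moves([
  [[0,0.0015,0.006,0,0,0,1],[0,0.0015,0.014,0,0,0,1],[0,0.0015,0.022,0,0,0,1],[0,0.0015,0.03,0,0,0,1],[0,0.0015,0.037,0,0,0,1],[0,0.0015,0.042,0,0,0,1],[0,0.0015,0.046,0,0,0,1],[0,0.0015,0.047,0,0,0,1]],
])

```text
time: 8.03
tool_pos: [0.6397, -0.2351, -0.0176]
tcp_rot: [-2.104, -2.331, 0.001]
wrist_force: [0.3, 0.1, -0.8]
width: 0.482
```

```bash
python3 - <<'E'
from h import *
s=st()
im=read_camera('wrist')[:,:,::-1]; cv2.imwrite('pics/w8.png',im)
E
```

```text
t 8.03 pos [ 0.6397 -0.2351 -0.0176] yawx 95.87 z [-0.002  0.001 -1.   ] F [ 0.27  0.11 -0.79] w 0.482 q [-0.39  0.47  1.75  0.    0.93 -0.49]
```

View pics/w8.png

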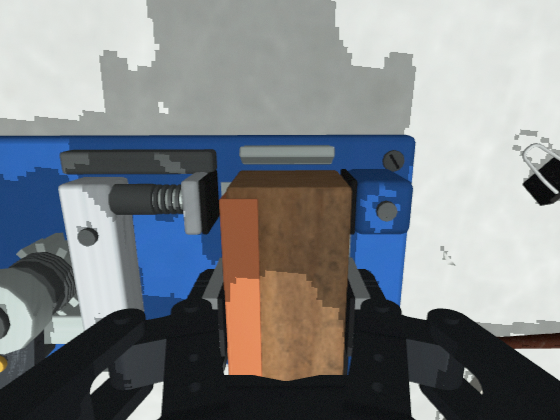

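Request:
apply_moves([
  [[0,0,0.001,0,0,0,1],[0,0,0.002,0,0,0,1],[0,0,0.003,0,0,0,1],[0,0,0.004,0,0,0,1],[0,0,0.005,0,0,0,1],[0,0,0.005,0,0,0,1],[0,0,0.005,0,0,0,1],[0,0,0.005,0,0,0,1]],
])

```text
time: 8.75
tool_pos: [0.6406, -0.2355, -0.0211]
tcp_rot: [2.105, 2.332, 0.0]
wrist_force: [0.4, 0.2, -1.5]
width: 0.483
```

```bash
python3 - <<'E'
from h import *
s=st()
E
```

```text
t 8.75 pos [ 0.6406 -0.2355 -0.0211] yawx 95.87 z [ 0. -0. -1.] F [ 0.39  0.18 -1.49] w 0.483 q [-0.39  0.47  1.75 -0.    0.92 -0.49]
```

Request:
apply_moves([
  [[0,0,0.001,0,0,0,1],[0,0,0.0015,0,0,0,1],[0,0,0.002,0,0,0,1],[0,0,0.0025,0,0,0,1],[0,0,0.003,0,0,0,1],[0,0,0.003,0,0,0,1],[0,0,0.003,0,0,0,1],[0,0,0.003,0,0,0,1]],
])

```text
time: 9.42
tool_pos: [0.6406, -0.2355, -0.0234]
tcp_rot: [2.105, 2.332, -0.0]
wrist_force: [-3.5, 0.9, 4.8]
width: 0.487
```

```bash
python3 - <<'E'
from h import *
s=st()
E
```

```text
t 9.42 pos [ 0.6406 -0.2355 -0.0234] yawx 95.87 z [ 0. -0. -1.] F [-3.51  0.95  4.77] w 0.487 q [-0.39  0.47  1.75 -0.    0.91 -0.49]
```

Request:
apply_moves([
  [[0,0,0,0,0,0,0.1],[0,0,0,0,0,0,-0.1],[0,0,0,0,0,0,-0.3],[0,0,0,0,0,0,-0.5],[0,0,0,0,0,0,-0.5],[0,0,-0.008,0,0,0,-0.5],[0,0,-0.025,0,0,0,-0.5],[0,0,-0.05,0,0,0,-0.5]],
])

```text
time: 10.08
tool_pos: [0.6382, -0.2345, 0.0237]
tcp_rot: [-2.101, -2.328, 0.003]
wrist_force: [-0.3, 0.3, -0.5]
width: 0.752
```

```bash
python3 - <<'E'
from h import *
s=st()
im=read_camera('wrist')[:,:,::-1]; cv2.imwrite('pics/w9.png',im)
im=read_camera('side')[:,:,::-1]; zoom(im,260,180,200,170,4,'pics/side9.png')
E
```

```text
t 10.08 pos [ 0.6382 -0.2345  0.0237] yawx 95.87 z [-0.005  0.002 -1.   ] F [-0.31  0.3  -0.46] w 0.752 q [-0.39  0.42  1.73  0.    1.   -0.49]
```

View pics/w9.png

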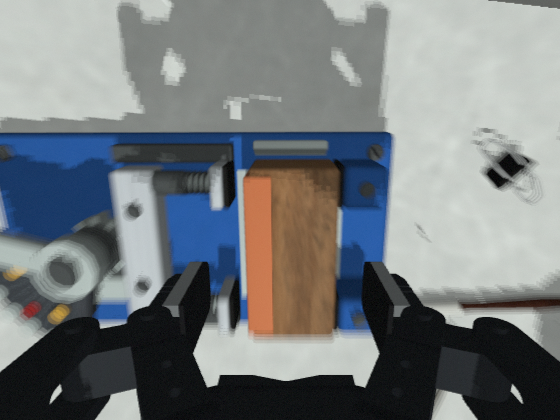

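View pics/side9.png

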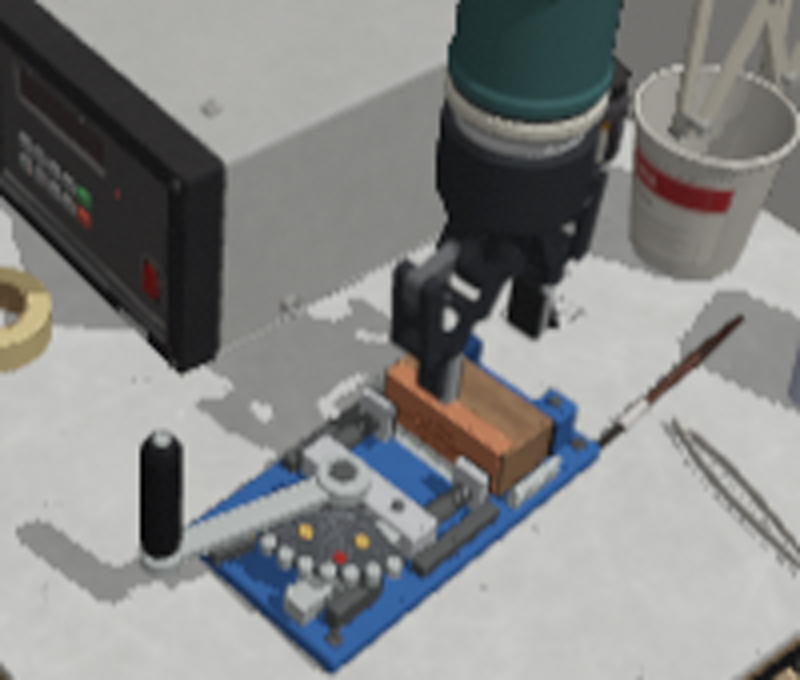

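Request:
apply_moves([
  [[0,0,-0.035,0,0,0,-0.5],[0,0,-0.07,0,0,0.03,-0.7],[0.002,-0.015,-0.1,0,0,0.07,-1],[0.005,-0.04,-0.12,0,0,0.11,-1],[0.01,-0.07,-0.13,0,0,0.15,-1],[0.015,-0.1,-0.13,0,0,0.19,-1],[0.02,-0.13,-0.13,0,0,0.23,-1],[0.024,-0.16,-0.13,0,0,0.265,-1]],
])

```text
time: 10.85
tool_pos: [0.4777, -0.2277, 0.1562]
tcp_rot: [2.871, 1.273, 0.001]
wrist_force: [-0.8, -0.0, 0.3]
width: 1.003
```

```bash
python3 - <<'E'
from h import *
s=st()
for n in ('scene','side'):
    im=read_camera(n)[:,:,::-1]; cv2.imwrite(f'pics/{n}10.png',im)
    x0=300 if n=='scene' else 285
    zoom(im,x0,235,150,110,5,f'pics/{n}10c.png')
print(unp(pose('scene'),[(112/5+300,330/5+235)],.136),unp(pose('side'),[(78/5+285,220/5+245)],.136))
E
```

```text
t 10.85 pos [ 0.4777 -0.2277  0.1562] yawx 47.84 z [ 0.001 -0.    -1.   ] F [-0.75 -0.03  0.33] w 1.003 q [-0.49  0.02  1.96 -0.    1.17  0.24]
[[ 0.43921057 -0.2271444   0.136     ]] [[ 0.44152829 -0.22468618  0.136     ]]
```

View pics/side10c.png

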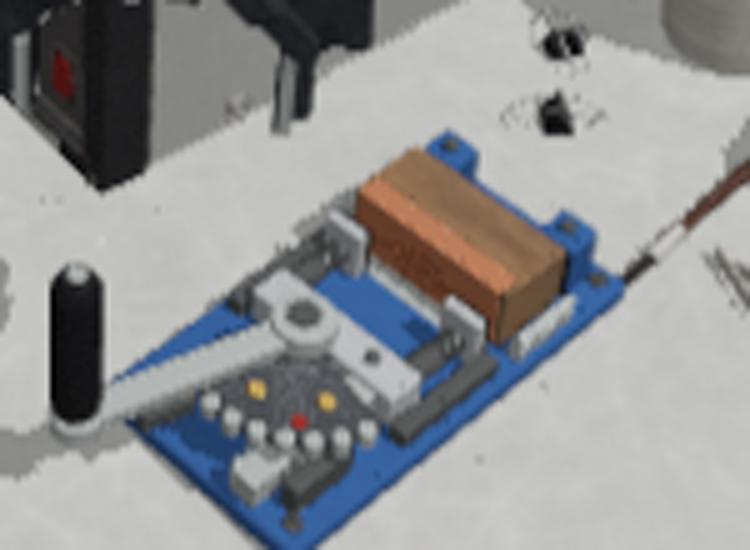

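View pics/scene10c.png

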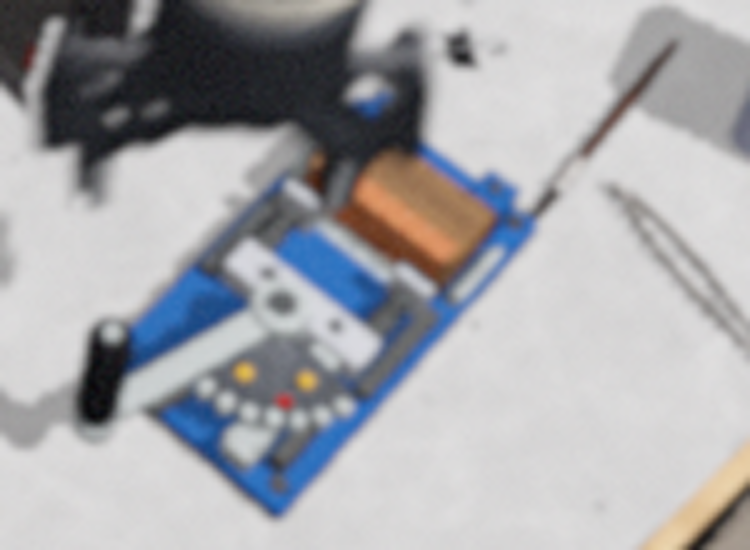

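Request:
apply_moves([
  [[-0.006,-0.007,0,0,0,0.03,-1],[-0.012,-0.015,0,0,0,0.07,-1],[-0.018,-0.023,0,0,0,0.105,-1],[-0.024,-0.029,0,0,0,0.14,-1],[-0.024,-0.029,0,0,0,0.16,-1],[-0.024,-0.029,0,0,0,0.16,-1],[-0.024,-0.029,0,0,0,0.16,-1],[-0.024,-0.029,0,0,0,0.16,-1]],
])

```text
time: 11.62
tool_pos: [0.442, -0.2266, 0.156]
tcp_rot: [3.096, 0.532, 0.001]
wrist_force: [-0.0, 0.1, -0.3]
width: 1.002
```

```bash
python3 - <<'E'
from h import *
s=st()
im=read_camera('wrist')[:,:,::-1]; cv2.imwrite('pics/w11.png',im)
c=pose('wrist',s); print(proj(c,[[.4406,-.2262,.136],[.4406,-.2262,.058]]))
E
```

```text
t 11.62 pos [ 0.442  -0.2266  0.156 ] yawx 19.5 z [ 0.001 -0.    -1.   ] F [-0.05  0.09 -0.34] w 1.002 q [-0.52 -0.05  2.02  0.    1.17  0.71]
[[283.47544641 235.8119668 ]
 [283.99391115 202.75586101]]
```

View pics/w11.png

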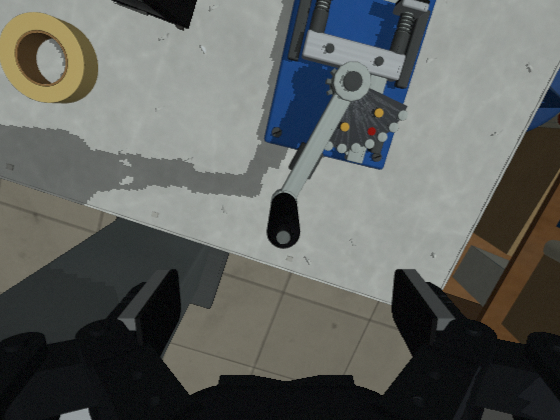

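Request:
apply_moves([
  [[-0.001,0,0.014,0,0,0,-1],[-0.002,0,0.03,0,0,0,-1],[-0.002,0,0.048,0,0,0,-1],[-0.002,0,0.066,0,0,0,-0.8],[-0.002,0,0.084,0,0,0,-0.6],[-0.002,0,0.1,0,0,0,-0.4],[-0.002,0,0.11,0,0,0,-0.2],[-0.002,0,0.113,0,0,0,0]],
])

```text
time: 12.33
tool_pos: [0.4382, -0.2263, 0.0408]
tcp_rot: [-3.094, -0.53, 0.004]
wrist_force: [-1.0, 0.5, -0.1]
width: 0.502
```

```bash
python3 - <<'E'
from h import *
s=st()
im=read_camera('wrist')[:,:,::-1]; cv2.imwrite('pics/w12.png',im)
E
```

```text
t 12.33 pos [ 0.4382 -0.2263  0.0408] yawx 19.43 z [-0.003  0.002 -1.   ] F [-1.01  0.53 -0.15] w 0.502 q [-0.53  0.08  2.13  0.    0.94  0.7 ]
```

View pics/w12.png

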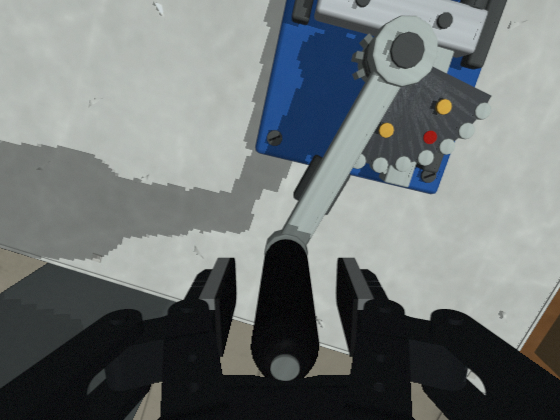

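Request:
apply_moves([
  [[0,0,0,0,0,0,0.2],[0,0,0,0,0,0,0.4],[0,0,0,0,0,0,0.7],[0,0,0,0,0,0,1],[0,0,0,0,0,0,1],[0,0,0,0,0,0,1],[0,0,0,0,0,0,1],[0,0,0,0,0,0,1]],
], force=50)

```text
time: 13.05
tool_pos: [0.4402, -0.2257, 0.0442]
tcp_rot: [-3.095, -0.527, -0.003]
wrist_force: [0.6, 7.5, 3.2]
width: 0.233
```

```bash
python3 - <<'E'
from h import *
s=st()
im=read_camera('wrist')[:,:,::-1]; cv2.imwrite('pics/w13.png',im)
x=np.load('clamp.npy'); rr=R.from_rotvec([0,0,x[2]]).as_matrix()
piv=np.array([0,-.035,0])@rr.T+[x[0],x[1],0]; print('piv',piv)
d=(np.array(s['tool_pos'])-piv)@rr; print('lever ang',np.degrees(np.arctan2(d[0],-d[1])),'r',np.hypot(d[0],d[1]))
E
```

```text
t 13.05 pos [ 0.4402 -0.2257  0.0442] yawx 19.33 z [ 0.001  0.002 -1.   ] F [0.61 7.47 3.22] w 0.233 q [-0.53  0.07  2.13  0.    0.94  0.71]
piv [ 0.5443168  -0.24302518  0.        ]
lever ang -15.494102548022674 r 0.10559072674857457
```

View pics/w13.png

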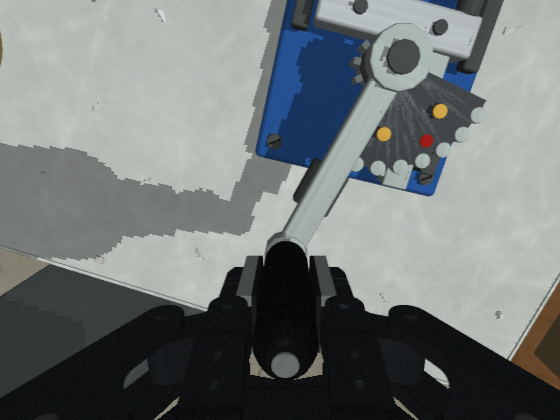

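```bash
cat > lv.py <<'E'
import sys,json
from h import *
x=np.load('clamp.npy'); rr=R.from_rotvec([0,0,x[2]]).as_matrix()
piv=np.array([0,-.035,0])@rr.T+[x[0],x[1],0]; r0=.1053
s=readout.read_state(); p=np.array(s['tool_pos']); d=(p-piv)@rr
a=np.degrees(np.arctan2(d[0],-d[1])); f=-np.array(s['wrist_force'])
dirv=lambda a:rr@np.array([np.sin(np.radians(a)),-np.cos(np.radians(a)),0])
t=dirv(a+90); n=dirv(a)
m=R.from_rotvec(s['tcp_rot']).as_matrix()
print('t %.2f ang %.2f r %.4f z %.4f push %.2f radial %.2f fz %.2f w %.3f'%(s['time'],a,np.hypot(d[0],d[1]),p[2],f@t,f@n,f[2],s['width']))
b=float(sys.argv[1]) if len(sys.argv)>1 else 2.2
for k in ([b/2,b] if b<6 else [b/4,b/2,3*b/4,b]):
    tg=piv+r0*dirv(a+k); v=tg-p; v[2]=0; print('+%.1f'%k,(m.T@v).round(4))
E
python3 lv.py 8
```

```text
t 13.10 ang -15.51 r 0.1056 z 0.0442 push 6.64 radial -0.91 fz -4.43 w 0.230
+2.0 [-0.0015  0.0034 -0.    ]
+4.0 [-0.0031  0.0067 -0.    ]
+6.0 [-0.0046  0.0101 -0.    ]
+8.0 [-0.0059  0.0135 -0.    ]
```

Request:
apply_moves([
  [[-0.0015,0.0034,0,0,0,0,1],[-0.003,0.0067,0,0,0,0,1],[-0.0045,0.01,0,0,0,0,1],[-0.006,0.0135,0,0,0,0,1],[-0.006,0.0135,0,0,0,0,1],[-0.006,0.0135,0,0,0,0,1],[-0.006,0.0135,0,0,0,0,1],[-0.006,0.0135,0,0,0,0,1]],
])

```text
time: 13.77
tool_pos: [0.4388, -0.2396, 0.0441]
tcp_rot: [-3.093, -0.526, -0.002]
wrist_force: [-0.2, 9.0, 4.8]
width: 0.233
```

```bash
python3 lv.py 3
```

```text
t 13.77 ang -7.91 r 0.1056 z 0.0441 push 9.03 radial -0.53 fz -4.78 w 0.233
+1.5 [-0.0007  0.0027 -0.    ]
+3.0 [-0.0016  0.0053 -0.    ]
```

Request:
apply_moves([
  [[-0.0005,0.0015,0,0,0,0,1],[-0.001,0.003,0,0,0,0,1],[-0.0015,0.0045,0,0,0,0,1],[-0.0016,0.0053,0,0,0,0,1],[-0.0016,0.0053,0,0,0,0,1],[-0.0016,0.0053,0,0,0,0,1],[-0.0016,0.0053,0,0,0,0,1],[-0.0016,0.0053,0,0,0,0,1]],
])

```text
time: 14.43
tool_pos: [0.4389, -0.2455, 0.0442]
tcp_rot: [-3.094, -0.527, -0.002]
wrist_force: [-1.1, 8.0, 3.7]
width: 0.238
```

```bash
python3 lv.py 2.2
```

```text
t 14.43 ang -4.70 r 0.1055 z 0.0442 push 8.06 radial -0.90 fz -3.66 w 0.238
+1.1 [-0.0004  0.002  -0.    ]
+2.2 [-0.001   0.0039 -0.    ]
```

Request:
apply_moves([
  [[-0.0003,0.0013,0,0,0,0,1],[-0.0006,0.0026,0,0,0,0,1],[-0.001,0.004,0,0,0,0,1],[-0.001,0.004,0,0,0,0,1],[-0.001,0.004,0,0,0,0,1],[-0.001,0.004,0,0,0,0,1],[-0.001,0.004,0,0,0,0,1],[-0.001,0.004,0,0,0,0,1]],
])

```text
time: 15.1
tool_pos: [0.4391, -0.25, 0.0442]
tcp_rot: [-3.095, -0.527, -0.001]
wrist_force: [-2.2, 7.7, 4.9]
width: 0.233
```

```bash
python3 lv.py 2.2
```

```text
t 15.10 ang -2.23 r 0.1054 z 0.0442 push 7.80 radial -1.64 fz -4.94 w 0.233
+1.1 [-0.0004  0.002  -0.    ]
+2.2 [-0.0009  0.0039 -0.    ]
```

Request:
apply_moves([
  [[-0.0003,0.0013,0,0,0,0,1],[-0.0006,0.0026,0,0,0,0,1],[-0.0008,0.004,0,0,0,0,1],[-0.0008,0.004,0,0,0,0,1],[-0.0008,0.004,0,0,0,0,1],[-0.0008,0.004,0,0,0,0,1],[-0.0008,0.004,0,0,0,0,1],[-0.0008,0.004,0,0,0,0,1]],
])

```text
time: 15.77
tool_pos: [0.4396, -0.2545, 0.0441]
tcp_rot: [-3.095, -0.528, -0.001]
wrist_force: [-1.4, 5.1, 4.8]
width: 0.231
```

```bash
python3 lv.py 2.2
```

```text
t 15.77 ang 0.22 r 0.1054 z 0.0441 push 5.21 radial -0.86 fz -4.78 w 0.231
+1.1 [-0.0004  0.002  -0.    ]
+2.2 [-0.0008  0.004  -0.    ]
```

Request:
apply_moves([
  [[-0.0003,0.0013,0,0,0,0,1],[-0.0005,0.0026,0,0,0,0,1],[-0.0007,0.004,0,0,0,0,1],[-0.0007,0.004,0,0,0,0,1],[-0.0007,0.004,0,0,0,0,1],[-0.0007,0.004,0,0,0,0,1],[-0.0007,0.004,0,0,0,0,1],[-0.0007,0.004,0,0,0,0,1]],
])

```text
time: 16.43
tool_pos: [0.4401, -0.2582, 0.0442]
tcp_rot: [-3.095, -0.528, -0.0]
wrist_force: [-1.8, 5.5, 5.1]
width: 0.229
```

```bash
python3 lv.py 2.2
```

```text
t 16.43 ang 2.28 r 0.1053 z 0.0442 push 5.69 radial -0.97 fz -5.11 w 0.229
+1.1 [-0.0003  0.002  -0.    ]
+2.2 [-0.0007  0.004  -0.    ]
```

Request:
apply_moves([
  [[-0.0002,0.0013,0,0,0,0,1],[-0.0004,0.0026,0,0,0,0,1],[-0.0006,0.004,0,0,0,0,1],[-0.0006,0.004,0,0,0,0,1],[-0.0006,0.004,0,0,0,0,1],[-0.0006,0.004,0,0,0,0,1],[-0.0006,0.004,0,0,0,0,1],[-0.0006,0.004,0,0,0,0,1]],
])

```text
time: 17.1
tool_pos: [0.4404, -0.2604, 0.0441]
tcp_rot: [-3.092, -0.526, 0.0]
wrist_force: [-2.6, 11.6, 8.4]
width: 0.233
```

```bash
python3 lv.py 2.2
```

```text
t 17.10 ang 3.45 r 0.1053 z 0.0441 push 11.84 radial -0.67 fz -8.44 w 0.233
+1.1 [-0.0003  0.002  -0.    ]
+2.2 [-0.0006  0.004  -0.    ]
```

Request:
apply_moves([
  [[-0.0002,0.0015,0,0,0,0,1],[-0.0004,0.003,0,0,0,0,1],[-0.0006,0.0045,0,0,0,0,1],[-0.0008,0.0055,0,0,0,0,1],[-0.0008,0.0055,0,0,0,0,1],[-0.0008,0.0055,0,0,0,0,1],[-0.0008,0.0055,0,0,0,0,1],[-0.0008,0.0055,0,0,0,0,1]],
])

```text
time: 17.77
tool_pos: [0.4417, -0.2666, 0.0441]
tcp_rot: [-3.093, -0.527, 0.0]
wrist_force: [-2.1, 10.5, 6.1]
width: 0.231
```

```bash
python3 lv.py 3
```

```text
t 17.77 ang 6.89 r 0.1053 z 0.0441 push 10.69 radial 0.32 fz -6.14 w 0.231
+1.5 [-0.0003  0.0027 -0.    ]
+3.0 [-0.0005  0.0055 -0.    ]
```

Request:
apply_moves([
  [[-0.0001,0.0015,0,0,0,0,1],[-0.0003,0.003,0,0,0,0,1],[-0.0004,0.0045,0,0,0,0,1],[-0.0005,0.0055,0,0,0,0,1],[-0.0005,0.0055,0,0,0,0,1],[-0.0005,0.0055,0,0,0,0,1],[-0.0005,0.0055,0,0,0,0,1],[-0.0005,0.0055,0,0,0,0,1]],
])

```text
time: 18.43
tool_pos: [0.4434, -0.2726, 0.0442]
tcp_rot: [-3.094, -0.527, -0.001]
wrist_force: [-1.6, 6.6, 5.0]
width: 0.23
```

```bash
python3 lv.py 3
```

```text
t 18.43 ang 10.28 r 0.1052 z 0.0442 push 6.79 radial 0.29 fz -5.05 w 0.230
+1.5 [-0.0002  0.0027 -0.    ]
+3.0 [-0.0003  0.0055 -0.    ]
```

Request:
apply_moves([
  [[-0.0001,0.0015,0,0,0,0,1],[-0.0002,0.003,0,0,0,0,1],[-0.0002,0.0045,0,0,0,0,1],[-0.0003,0.0055,0,0,0,0,1],[-0.0003,0.0055,0,0,0,0,1],[-0.0003,0.0055,0,0,0,0,1],[-0.0003,0.0055,0,0,0,0,1],[-0.0003,0.0055,0,0,0,0,1]],
])

```text
time: 19.1
tool_pos: [0.4454, -0.2784, 0.0442]
tcp_rot: [-3.095, -0.528, -0.002]
wrist_force: [-1.0, 5.8, 3.4]
width: 0.233
```

```bash
python3 lv.py 2.2
```

```text
t 19.10 ang 13.66 r 0.1051 z 0.0442 push 5.80 radial 0.98 fz -3.36 w 0.233
+1.1 [-0.0002  0.002  -0.    ]
+2.2 [-0.0001  0.004  -0.    ]
```

Request:
apply_moves([
  [[0,0.0013,0,0,0,0,1],[0,0.0026,0,0,0,0,1],[0,0.004,0,0,0,0,1],[0,0.0045,0,0,0,0,1],[0,0.0045,0,0,0,0,1],[0,0.0045,0,0,0,0,1],[0,0.0045,0,0,0,0,1],[0,0.0045,0,0,0,0,1]],
])

```text
time: 19.77
tool_pos: [0.4466, -0.2817, 0.0441]
tcp_rot: [-3.094, -0.527, -0.001]
wrist_force: [-0.6, 9.1, 5.9]
width: 0.232
```

```bash
python3 lv.py 3
```

```text
t 19.77 ang 15.56 r 0.1051 z 0.0441 push 8.68 radial 2.80 fz -5.89 w 0.232
+1.5 [-0.0001  0.0028 -0.    ]
+3.0 [ 0.0001  0.0055 -0.    ]
```

Request:
apply_moves([
  [[0,0.0015,0,0,0,0,1],[0,0.003,0,0,0,0,1],[0.0001,0.0045,0,0,0,0,1],[0.0002,0.0055,0,0,0,0,1],[0.0002,0.0055,0,0,0,0,1],[0.0002,0.0055,0,0,0,0,1],[0.0002,0.0055,0,0,0,0,1],[0.0002,0.0055,0,0,0,0,1]],
])

```text
time: 20.43
tool_pos: [0.4482, -0.2856, 0.0441]
tcp_rot: [-3.091, -0.526, -0.0]
wrist_force: [-1.9, 13.0, 7.5]
width: 0.23
```

```bash
python3 lv.py 3
```

```text
t 20.43 ang 17.85 r 0.1051 z 0.0441 push 12.66 radial 3.48 fz -7.45 w 0.230
+1.5 [ 0.      0.0028 -0.    ]
+3.0 [ 0.0004  0.0055 -0.    ]
```

Request:
apply_moves([
  [[0,0.0015,0,0,0,0,1],[0.0001,0.003,0,0,0,0,1],[0.0003,0.0045,0,0,0,0,1],[0.0004,0.0055,0,0,0,0,1],[0.0004,0.0055,0,0,0,0,1],[0.0004,0.0055,0,0,0,0,1],[0.0004,0.0055,0,0,0,0,1],[0.0004,0.0055,0,0,0,0,1]],
])

```text
time: 21.1
tool_pos: [0.451, -0.2911, 0.0441]
tcp_rot: [-3.093, -0.526, -0.002]
wrist_force: [-0.4, 10.9, 6.9]
width: 0.234
```

```bash
python3 lv.py 3
```

```text
t 21.10 ang 21.23 r 0.1050 z 0.0441 push 9.88 radial 4.60 fz -6.87 w 0.234
+1.5 [ 0.0001  0.0028 -0.    ]
+3.0 [ 0.0006  0.0055 -0.    ]
```

Request:
apply_moves([
  [[0.0001,0.0015,0,0,0,0,1],[0.0002,0.003,0,0,0,0,1],[0.0005,0.0045,0,0,0,0,1],[0.0007,0.0055,0,0,0,0,1],[0.0007,0.0055,0,0,0,0,1],[0.0007,0.0055,0,0,0,0,1],[0.0007,0.0055,0,0,0,0,1],[0.0007,0.0055,0,0,0,0,1]],
])

```text
time: 21.77
tool_pos: [0.454, -0.2964, 0.0441]
tcp_rot: [-3.093, -0.527, -0.003]
wrist_force: [2.2, 10.1, 4.8]
width: 0.236
```

```bash
python3 lv.py 3; python3 - <<'E'
from h import *
im=read_camera('side')[:,:,::-1]; zoom(im,270,210,180,150,4.4,'pics/side14.png')
E
```

```text
t 21.77 ang 24.54 r 0.1049 z 0.0441 push 7.56 radial 7.02 fz -4.82 w 0.236
+1.5 [ 0.0002  0.0028 -0.    ]
+3.0 [ 0.0009  0.0054 -0.    ]
```

View pics/side14.png

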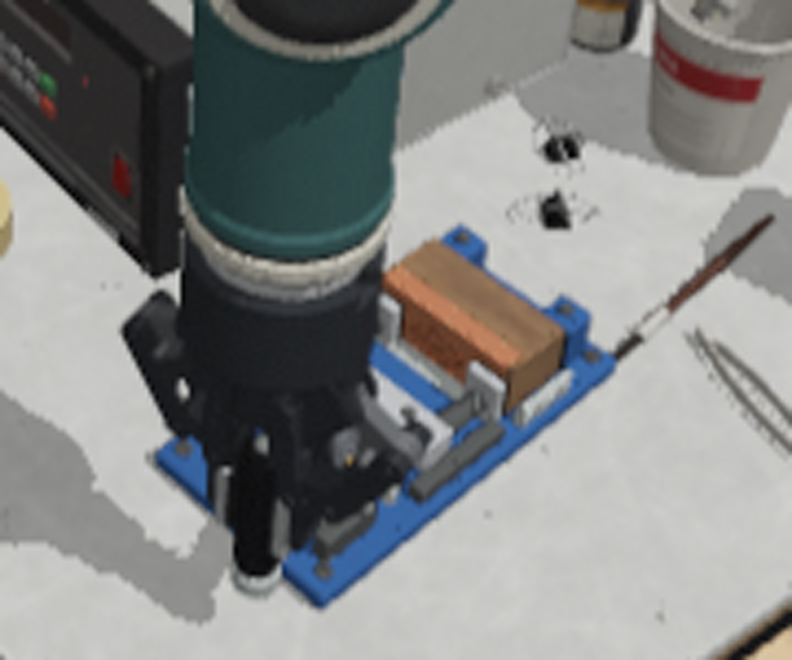

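```bash
sed -i 's/r0=.1053/r0=.1044/' lv.py; python3 lv.py 2.6
```

```text
t 21.82 ang 24.54 r 0.1049 z 0.0441 push 7.61 radial 5.46 fz -3.89 w 0.232
+1.3 [ 0.001   0.0022 -0.    ]
+2.6 [ 0.0015  0.0045 -0.    ]
```

Request:
apply_moves([
  [[0.0005,0.0013,0,0,0,0,1],[0.001,0.0025,0,0,0,0,1],[0.0013,0.0037,0,0,0,0,1],[0.0016,0.0047,0,0,0,0,1],[0.0016,0.0047,0,0,0,0,1],[0.0016,0.0047,0,0,0,0,1],[0.0016,0.0047,0,0,0,0,1],[0.0016,0.0047,0,0,0,0,1]],
])

```text
time: 22.48
tool_pos: [0.4569, -0.3009, 0.0441]
tcp_rot: [-3.094, -0.527, -0.003]
wrist_force: [0.5, 8.9, 3.4]
width: 0.234
```

```bash
python3 lv.py 2.2
```

```text
t 22.48 ang 27.50 r 0.1049 z 0.0441 push 7.15 radial 5.38 fz -3.40 w 0.234
+1.1 [ 0.001   0.0018 -0.    ]
+2.2 [ 0.0015  0.0038 -0.    ]
```

Click 3 should come at about 28.5°.

Request:
apply_moves([
  [[0.0005,0.0013,0,0,0,0,1],[0.001,0.0025,0,0,0,0,1],[0.0014,0.0035,0,0,0,0,1],[0.0016,0.004,0,0,0,0,1],[0.0016,0.004,0,0,0,0,1],[0.0016,0.004,0,0,0,0,1],[0.0016,0.004,0,0,0,0,1],[0.0016,0.004,0,0,0,0,1]],
])

```text
time: 23.15
tool_pos: [0.4583, -0.3029, 0.0441]
tcp_rot: [-3.091, -0.527, 0.001]
wrist_force: [-3.2, 11.2, 8.6]
width: 0.234
```

```bash
python3 lv.py 2.2
```

```text
t 23.15 ang 28.82 r 0.1048 z 0.0441 push 11.08 radial 3.78 fz -8.60 w 0.234
+1.1 [ 0.001   0.0018 -0.    ]
+2.2 [ 0.0016  0.0037 -0.    ]
```

Request:
apply_moves([
  [[0.0005,0.0015,0,0,0,0,1],[0.001,0.003,0,0,0,0,1],[0.0016,0.0044,0,0,0,0,1],[0.002,0.0053,0,0,0,0,1],[0.002,0.0053,0,0,0,0,1],[0.002,0.0053,0,0,0,0,1],[0.002,0.0053,0,0,0,0,1],[0.002,0.0053,0,0,0,0,1]],
])

```text
time: 23.82
tool_pos: [0.4613, -0.307, 0.0441]
tcp_rot: [-3.091, -0.527, 0.003]
wrist_force: [-5.3, 11.0, 10.8]
width: 0.231
```

```bash
python3 lv.py 3
```

```text
t 23.82 ang 31.56 r 0.1048 z 0.0441 push 11.94 radial 2.55 fz -10.83 w 0.231
+1.5 [ 0.0013  0.0025 -0.    ]
+3.0 [ 0.0022  0.005  -0.    ]
```

Request:
apply_moves([
  [[0.0006,0.0015,0,0,0,0,1],[0.0012,0.0028,0,0,0,0,1],[0.0018,0.0042,0,0,0,0,1],[0.0022,0.005,0,0,0,0,1],[0.0022,0.005,0,0,0,0,1],[0.0022,0.005,0,0,0,0,1],[0.0022,0.005,0,0,0,0,1],[0.0022,0.005,0,0,0,0,1]],
])

```text
time: 24.48
tool_pos: [0.4652, -0.3116, 0.0441]
tcp_rot: [-3.092, -0.527, 0.003]
wrist_force: [-4.8, 9.3, 8.0]
width: 0.231
```

```bash
python3 lv.py 3
```

```text
t 24.48 ang 34.89 r 0.1047 z 0.0441 push 10.16 radial 2.41 fz -7.98 w 0.231
+1.5 [ 0.0013  0.0024 -0.    ]
+3.0 [ 0.0024  0.0049 -0.    ]
```

Request:
apply_moves([
  [[0.0006,0.0013,0,0,0,0,1],[0.0012,0.0026,0,0,0,0,1],[0.0018,0.0038,0,0,0,0,1],[0.0022,0.0046,0,0,0,0,1],[0.0022,0.0046,0,0,0,0,1],[0.0022,0.0046,0,0,0,0,1],[0.0022,0.0046,0,0,0,0,1],[0.0022,0.0046,0,0,0,0,1]],
])

```text
time: 25.15
tool_pos: [0.469, -0.3157, 0.0441]
tcp_rot: [-3.093, -0.527, 0.002]
wrist_force: [-4.7, 8.6, 7.8]
width: 0.234
```

```bash
python3 lv.py 2
```

```text
t 25.15 ang 37.97 r 0.1046 z 0.0441 push 9.48 radial 2.63 fz -7.84 w 0.234
+1.0 [ 0.001   0.0015 -0.    ]
+2.0 [ 0.0018  0.0032 -0.    ]
```

Request:
apply_moves([
  [[0.0005,0.001,0,0,0,0,1],[0.001,0.002,0,0,0,0,1],[0.0014,0.0028,0,0,0,0,1],[0.0014,0.0028,0,0,0,0,1],[0.0014,0.0028,0,0,0,0,1],[0.0014,0.0028,0,0,0,0,1],[0.0014,0.0028,0,0,0,0,1],[0.0014,0.0028,0,0,0,0,1]],
])

```text
time: 25.82
tool_pos: [0.4716, -0.3182, 0.0441]
tcp_rot: [-3.093, -0.528, 0.001]
wrist_force: [-3.7, 7.9, 6.5]
width: 0.231
```

```bash
python3 lv.py 2
```

```text
t 25.82 ang 39.90 r 0.1046 z 0.0441 push 8.16 radial 3.10 fz -6.51 w 0.231
+1.0 [ 0.001   0.0015 -0.    ]
+2.0 [ 0.0019  0.0031 -0.    ]
```

Request:
apply_moves([
  [[0.0004,0.0007,0,0,0,0,1],[0.0008,0.0014,0,0,0,0,1],[0.0012,0.0021,0,0,0,0,1],[0.0012,0.0021,0,0,0,0,1],[0.0012,0.0021,0,0,0,0,1],[0.0012,0.0021,0,0,0,0,1],[0.0012,0.0021,0,0,0,0,1],[0.0012,0.0021,0,0,0,0,1]],
])

```text
time: 26.48
tool_pos: [0.4732, -0.3197, 0.0441]
tcp_rot: [-3.093, -0.528, 0.002]
wrist_force: [-4.1, 8.8, 6.2]
width: 0.233
```

```bash
python3 lv.py 2
```

```text
t 26.48 ang 41.10 r 0.1046 z 0.0441 push 9.05 radial 3.67 fz -6.19 w 0.233
+1.0 [ 0.001   0.0015 -0.    ]
+2.0 [ 0.0019  0.0031 -0.    ]
```

Request:
apply_moves([
  [[0.0004,0.0007,0,0,0,0,1],[0.0008,0.0014,0,0,0,0,1],[0.001,0.0018,0,0,0,0,1],[0.001,0.0018,0,0,0,0,1],[0.001,0.0018,0,0,0,0,1],[0.001,0.0018,0,0,0,0,1],[0.001,0.0018,0,0,0,0,1],[0.001,0.0018,0,0,0,0,1]],
])

```text
time: 27.15
tool_pos: [0.4739, -0.3203, 0.0441]
tcp_rot: [-3.091, -0.527, 0.004]
wrist_force: [-5.4, 9.6, 9.5]
width: 0.236
```

```bash
python3 lv.py 2
```

```text
t 27.15 ang 41.63 r 0.1046 z 0.0441 push 10.46 radial 3.48 fz -9.54 w 0.236
+1.0 [ 0.001   0.0015 -0.    ]
+2.0 [ 0.002   0.0031 -0.    ]
```

Request:
apply_moves([
  [[0.0004,0.0007,0,0,0,0,1],[0.0008,0.0014,0,0,0,0,1],[0.001,0.0016,0,0,0,0,1],[0.001,0.0016,0,0,0,0,1],[0.001,0.0016,0,0,0,0,1],[0.001,0.0016,0,0,0,0,1],[0.001,0.0016,0,0,0,0,1],[0.001,0.0016,0,0,0,0,1]],
])

```text
time: 27.82
tool_pos: [0.4745, -0.3209, 0.044]
tcp_rot: [-3.09, -0.527, 0.007]
wrist_force: [-9.2, 12.5, 12.0]
width: 0.232
```

```bash
python3 lv.py 2; python3 - <<'E'
from h import *
s=readout.read_state(); print(np.abs(s['joint_vel']).max())
im=read_camera('wrist')[:,:,::-1]; cv2.imwrite('pics/w15.png',im)
im=read_camera('side')[:,:,::-1]; zoom(im,270,210,180,150,4.4,'pics/side15.png')
im=read_camera('scene')[:,:,::-1]; zoom(im,290,225,170,130,4.4,'pics/scene15.png')
E
python3 lv.py
```

```text
t 27.82 ang 42.07 r 0.1046 z 0.0440 push 15.23 radial 3.14 fz -11.98 w 0.232
+1.0 [ 0.001   0.0015 -0.    ]
+2.0 [ 0.002   0.0031 -0.    ]
0.0024237080391157286
t 27.97 ang 42.07 r 0.1046 z 0.0440 push 15.67 radial 1.66 fz -11.48 w 0.234
+1.1 [ 0.0011  0.0017 -0.    ]
+2.2 [ 0.0022  0.0034 -0.    ]
```

View pics/w15.png

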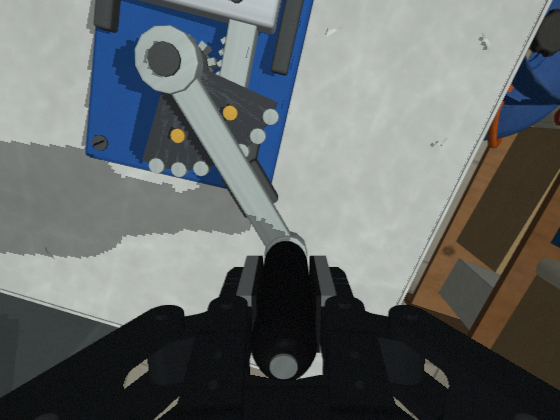

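View pics/side15.png

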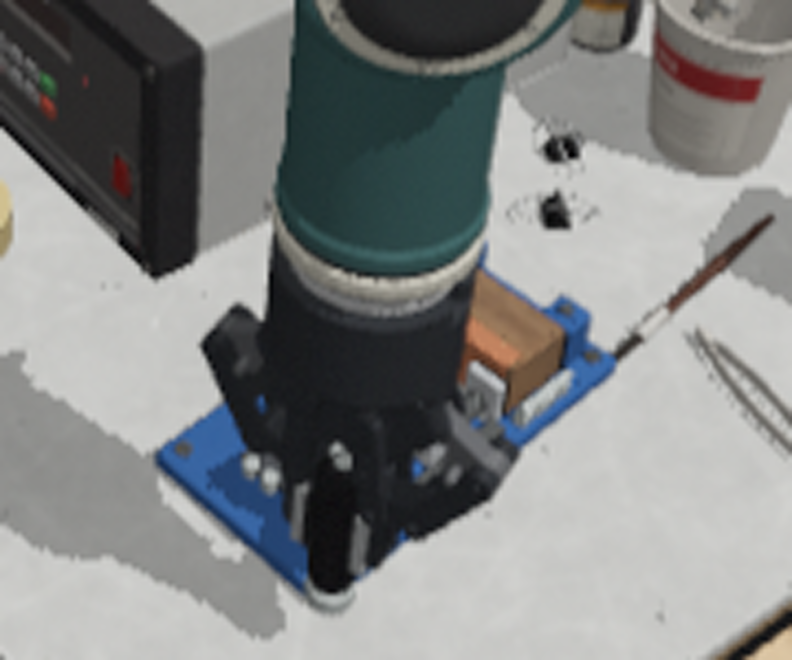

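View pics/scene15.png

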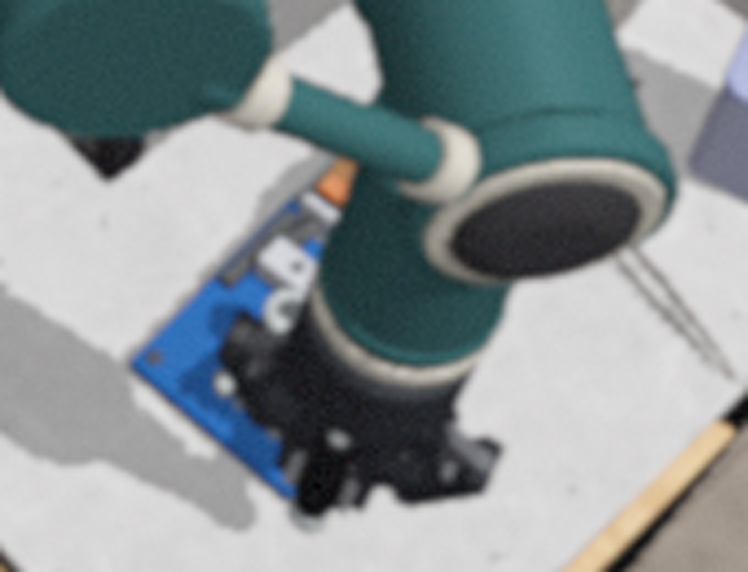

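Request:
apply_moves([
  [[0,0,0,0,0,0,1],[0,0,0,0,0,0,1],[0,0,0,0,0,0,1],[0,0,0,0,0,0,1],[0,0,0,0,0,0,1],[0,0,0,0,0,0,1],[0,0,0,0,0,0,1],[0,0,0,0,0,0,1]],
])

```text
time: 28.63
tool_pos: [0.4745, -0.3209, 0.044]
tcp_rot: [-3.09, -0.527, 0.006]
wrist_force: [-8.9, 11.3, 12.0]
width: 0.235
```

```bash
python3 lv.py; python3 - <<'E'
from h import *
a=cv2.imread('pics/side15.png'); zoom(a,400,250,250,200,3,'pics/side15z.png')
E
```

```text
t 28.63 ang 42.07 r 0.1046 z 0.0440 push 14.20 radial 2.42 fz -12.03 w 0.235
+1.1 [ 0.0011  0.0017 -0.    ]
+2.2 [ 0.0022  0.0034 -0.    ]
```

View pics/side15z.png

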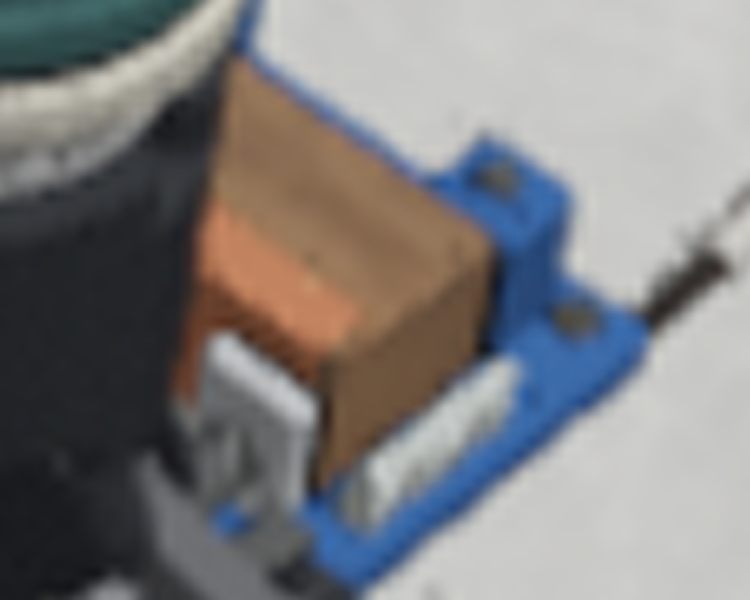

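```bash
python3 - <<'E'
from workcell import bot
print(bot.finish_job())
E
```

```text
the job is handed in; nothing more can be done
None
```

The block is in the clamp's nest, copper face to the jaw. I handed the job in at about 29 s with the hand still holding the lever at the fourth click. `finish_job` gave no verdict.

**What I did:** I picked the 85 mm block at scene pixel (223,218), not the smaller look-alike at (197,198). I set it in the nest, let go, then gripped the handle and swung it right in small steps.

**Last checks:**
- **Clicks:** I felt jumps in the push at lever angles of about 2.7°, 15.5°, 28.6° and 41.6°, an even 13° apart. The last one matches the fourth notch measured from the red dot (about 41.5°).
- **Hold:** the lever stood still at 42.07° over the final hold. The push on the handle was about 14–15 N.
- **Block:** the side picture shows it flat against the fence, with the jaw touching the copper. I judged the jaw's pressure only from that picture and the click count.
- **Bystanders:** I never touched the spray can or the tape. I did not measure their positions again at the end.

**What went wrong or disagreed:**
- **Missed grasp:** the first grasp shut above the block. The real fingertips are about 42 mm behind the reported tool point, so I corrected the heights from the camera views.
- **Blurred picture:** one early wrist picture, taken while moving, put the block about 6 mm off. I measured it again before grasping.
- **Clamp fit:** the clamp model left about 2 px of error. The overlay put the jaw and fence about 1.5 mm further out, so I shifted the block by that much before lowering it.
- **Upward force:** a steady force of about 12 N on the tool remained while holding the handle. I did not find the cause.

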